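# Set the gib screw of a lathe saddle and run the saddle to its stop

## Robot

A 7-joint arm with a two-finger parallel gripper is mounted at the origin on the work surface. World frame = base frame: x ahead of the robot, y to its left, z up, the work surface at z = 0. Lengths are in m, angles in degrees, forces in N, time in s.
With the tool pointing down it reaches from about 0.425 to 0.95 m from the base axis. Payload 16.7 kg.
Tool frame: the origin (TCP) lies at the very end of the fingers, on their centre line; the grasp point (between the pads) lies 19 mm behind it; z points along the fingers, y is the direction in which the jaws open and shut (so a half turn about z gives the same grasp; the last joint's range is limited). The gripper opens to 94 mm and grips with 3 to 60 N. Pads are 16 mm wide; open, the fingers measure 119 mm over their backs; the gripper's body (75 mm by 177 mm) begins 78 mm behind the grasp point.
Start: joints at [58.069, 24.414, 4.234, 92.017, -1.954, 63.644, -3.845], TCP at [0.268, -0.62, 0.205] pointing down, gripper open.
Joint ranges: [-163.25, 163.25], [-28.42, 122.38], [-70.27, 78.77], [12.13, 141.07], [-58.53, 238.53], [9.26, 117.41], [-156.51, 156.51]. Speed limits (degrees/s): [108.29, 108.29, 136.94, 136.94, 172.46, 172.46, 172.46].

## Interface

Orientations are given as [roll, pitch, yaw] about the fixed x, y, z axes, in that order (R = Rz(yaw) Ry(pitch) Rx(roll)).
In Python, from workcell import arm, optics, ticket gives the robot as it stands. The module is installed in compiled form; this text tells all that it offers.
- The arm moves only by the tool play_rows, never from a script. Its argument "moves" is a list of rows, each a list of 3 entries, a list of its own where there are three numbers: the turn, a rotation vector about the tool's x, y, z in rad, then the shift along the tool's x, y, z in m, then the opening, from -1 (shut) to 1 (fully open). In form: [[[wx, wy, wz], [dx, dy, dz], hand], ...]. A call has 1 to 8 rows; each row is the pose to reach, as a shift and turn from the pose measured when the call began, along the tool's axes at that moment; what a row does not reach only later rows make up. A row lasts 1/12 s, in which the tool goes at most 41.7 mm and 7.16 degrees, less where a joint would pass 70% of its speed; a pose out of reach is approached as far as the arm can. A call with a gripper value outside its range is refused whole. The fingers move at their own pace and stop on an object; "force" is the grip in N (left out, the last holds). Time passes only in rows, so rows that repeat a pose let the fingers close. It gives the time, the measured TCP pose, the force and the opening at its end, in the units of the state.
- arm.read_state(): the state, without advancing time (a new reading comes with each control period).
- optics.camera(name): name is "scene" or "top" or "wrist"; returns (picture, depth): 400x640x3 uint8, red, green, blue; 400x640 float32, m along the optical axis (not along the pixel's ray), 0 where there is no reading.
- optics.calibration(name): a dict with "vfov" (degrees; the focal length in pixels is half the picture's height over the tangent of half this angle, whatever the lens; pixels are square), "cx", "cy" (the principal point, pixels), "extrinsics" (4x4, takes a point from camera to world coordinates); the wrist camera has in their place "mount" (4x4, takes a point from camera to tool coordinates, whose origin is the TCP and whose axes are the flange's). Camera axes: x right, y down, z forward; pixel columns grow to the right and rows downward; lengths in m; the calibration is good to about 2 mm. The wrist camera is an equidistant fisheye: a pixel r from the principal point sees the ray r / f radians off the axis. A picture is of the moment at which its call begins: read the wrist's pose just before it. calibration takes no time and is no camera call.
- ticket.close_job(): hands the job in, once; it reports no verdict.
The state is a dict: "time_s": time; "q": joint angles; "joint_velocities": joint speeds; "joint_torque": joint torques, N m; "position": TCP position; "orientation": TCP orientation; "wrist_force": force on the tool from outside, world axes, zero at the start; "wrist_torque": the same for the moment, N m; "opening": finger opening in m.
Only numpy, scipy, OpenCV 4.12 (cv2) and the standard library are available. Lean on these libraries where they do the work, as an engineer would, in place of code of your own. Each camera call takes 0.05 s, during which the arm holds its last target.

## Task

The saddle on the wood lathe's bed has play: turn its red gib thumbscrew clockwise until you feel it bottom, nipped up snugly but not forced, then back it off a quarter of a turn. With the gib eased, slide the saddle gently along the bed towards the headstock until it is right up against the bed stop, and leave everything else on the bench where it is.

Things in the scene. Friction and masses are not known exactly. Their poses are not given: they have to be found in the camera images.
- lathe: Cream mini wood lathe, fixed to the bench. Origin on the bench under the middle of its bed; its y axis runs along the bed towards the headstock (on the robot's left), x away from the robot, z up. Two steel ways, their top 115 mm above the bench, together 110 mm wide, 920 mm long in y. Ends of the machine with handwheels: y -520 to 497 mm.
- spindle_nose (a point): Tip of the drive centre on the headstock's spindle, 215 mm above the bench. The cream headstock begins 54 mm beyond it (lathe y), is 130 mm wide and up to 277 mm above the bench. Axes as those of the lathe.
- tail_centre (a point): Point of the tailstock's centre, 215 mm above the bench. The cream tailstock begins 54 mm beyond it (lathe -y), is about 115 mm wide and up to 262 mm above the bench. Axes as those of the lathe.
- bed_stop (a point): Tip of the small brass bumper (16 mm diameter) on the bed stop, a dark steel bar across the ways, 28 mm tall and 26 mm thick, 10 mm behind this point. The saddle's headstock end comes to rest against this tip. Axes as those of the lathe.
- saddle (a joint): Position of the saddle along the bed in m: grows towards the headstock, 0 at its end of travel by the tailstock, about 0.150 when against the bed stop. It slides with a friction of about 6 N.
- saddle_end (a point): Middle of the saddle's flat upright end face that looks to the tailstock (lathe -y); the face may be pushed on; it runs from 15 mm below to 15 mm above this point, which is 20 mm above the ways. The grey saddle plate is 150 mm (lathe x, centred on the bed) by 160 mm (y), its top 35 mm above the ways. Axes as those of the lathe.
- tool_post (a point): Middle of the top of the steel tool post on the saddle's front half at its headstock end, 66 mm above the saddle's top: foot 52 x 46 mm and 19 mm tall, post 38 x 36 mm, with an 11 mm square cutter bar across it along lathe x. A dark block 60 x 60 mm, 13 mm above the saddle's top, lies on the rear half, 40 mm or more from the screw's axis.
- wing (a point): Red wing thumbscrew (the gib screw), upright axis, on the saddle's front half at its tailstock end. The point is on its axis at mid-height of the wing bar, 13 mm below the bar's top, 32 mm above the saddle's top. Bar: 46 mm long (own x axis), 12 mm thick (own y axis; pinch it here), 26 mm tall, on a 12 mm stem. Clockwise from above tightens. Found loose, 0.12 to 0.42 turn short of bottoming.
- gib_pad (a point): Centre of the underside of the brass gib pad, a 20 mm disc in the saddle under the screw, on its axis. The screw feeds it down 1.5 mm a turn until it bottoms on the way (115 mm above the bench). Which way the wings point then is random: it must be felt. Free turning takes 0.03 N m; when bottomed the torque rises at once to 0.06 and on by 1.4 N m per rad, springing back if let go.
- screw_collar (a point): Top of the 18 mm brass collar on the screw's stem, 10 mm below the wing bar's underside. Once the pad has bottomed, straining the screw lifts the collar a hair (0.004 mm per degree). Snug: 0.15 to 0.35 N m; above 0.45 N m it is forced.
- maple_blank: Bystander: round light wood blank lying down, 42 mm diameter, 220 mm long along its x axis; origin under its middle.
- wax_tin: Bystander: low metal tin, 76 mm diameter, 45 mm tall; origin at the centre of its underside.
- glue_bottle: Bystander: yellow glue bottle, 54 mm diameter, 150 mm tall, behind the lathe; origin at the centre of its underside.
- gouge: Bystander: turning gouge lying down, dark wood handle and steel blade, 378 mm long along its x axis (-180 to 198 mm), 29 mm thick, behind the lathe; origin under the handle's blade end.
- spanner: Bystander: steel spanner lying flat, 140 mm long along its x axis; origin under its middle.
- sanding_block: Bystander: cork sanding block 100 x 60 x 30 mm; origin at the centre of its underside.
- turned_finial: Bystander: small upright dark wood finial, 40 mm diameter, 110 mm tall, behind the lathe; origin at the centre of its underside.

How it is judged (in metres and radians):
On the way, in this order (a step that is already met when the one before it is completed fails the run):
1. the gib screw is bottomed: nipped up with at least about 0.12 N m (height (world z) of screw_collar above 0.15901 m), for 0.1 s.
2. the gib screw is backed off by about a quarter of a turn (63 to 113 degrees from where it bottoms) (height (world z) of gib_pad between 0.115263 and 0.11547 m), for 0.3 s.
3. the saddle is against the bed stop (value of joint saddle above 0.1475 m), for 0.2 s.
At the end, for the whole second after the job is handed in: The gib screw, having been bottomed, stands 63 to 113 degrees backed off from where it bottoms (the gib pad 0.26 to 0.47 mm clear of the way); the saddle is at rest within 2.5 mm of the bed stop; the bystanders have not been moved (all of step 2 and value of joint saddle above 0.1475 m and velocity of joint saddle between -0.005 and 0.005 m/s); the robot touches nothing.
It fails at once if the gib screw is forced: more than about 0.47 N m against the bottom (height (world z) of screw_collar above 0.159072 m).
It fails at once if the saddle is dragged more than 25 mm with the gib tight (height (world z) of gib_pad below 0.115072 m and distance of saddle_end from where it was at the start of the episode above 0.025 m).
It fails at once if the saddle is slammed along the bed (over 0.25 m/s) (velocity of joint saddle above 0.25 m/s).
It fails at once if a bystander is moved by more than 25 mm (distance of any of maple_blank, wax_tin, glue_bottle, gouge, spanner, sanding_block, turned_finial from where it was at the start of the episode above 0.025 m).
It also fails if it takes over 67 s, if anything falls off the work surface, if the arm or the gripper's body presses on something with over 40 N, if the wrist force passes 120 N, or if a joint passes its speed limit or range.

## Working session

There is one attempt and no reset: what is moved stays moved. The work goes in short steps, Python scripts to look and compute and a tool call to move; the robot and the scene stay as the last step left them, time stands still between calls to the robot, and variables do not carry over. Pictures are saved under pics/ and viewed, and the job is handed in when it is done.

Besides the shell and the picture viewer there is one more tool, called as a command line: name --argument value ..., lists and objects as JSON in quotes. play_rows: Moves the arm, as the interface text tells. Its arguments: {"type":"object","properties":{"moves":{"type":"array"},"force":{"type":"number"}},"required":["moves"]}

```bash
mkdir -p pics
python3 - <<'E'
from workcell import arm, optics
import cv2,numpy as np
s=arm.read_state()
for k in s: print(k,np.round(s[k],4))
for n in ["scene","top","wrist"]:
    p,d=optics.camera(n); np.savez(f"{n}0.npz",p=p,d=d)
    cv2.imwrite(f"pics/{n}0.png",p[:,:,::-1])
    print(n,optics.calibration(n))
E
```

```text
time_s 0.0
q [58.0706 24.4475  4.2314 92.053  -1.9533 63.6451 -3.8444]
joint_velocities [ 0.0597  0.0443  0.0709 -0.0392 -0.1804  0.1246  0.0981]
joint_torque [ 2.00000e-04 -9.35809e+01  3.66630e+00 -4.54186e+01 -4.88000e-02
  2.01000e-02  1.00000e-04]
position [ 0.2675 -0.6192  0.2048]
orientation [-1.799267e+02  5.700000e-03  2.336210e+01]
wrist_force [-0.5776 -0.1903  0.7992]
wrist_torque [ 0.0271 -0.0323 -0.0326]
opening 0.0943
scene {'vfov': 55.250165798914395, 'cx': 317.736242335022, 'cy': 191.79750552657404, 'extrinsics': array([[ 0.47331409,  0.45937511, -0.75163042,  1.32115274],
       [ 0.88066188, -0.22718696,  0.41571713, -0.4559205 ],
       [ 0.02020948, -0.85869703, -0.51208493,  0.69168387],
       [ 0.        ,  0.        ,  0.        ,  1.        ]])}
top {'vfov': 44.24272426908105, 'cx': 318.81646324279177, 'cy': 196.8826499616344, 'extrinsics': array([[ 2.20733647e-03, -9.94803096e-01,  1.01793557e-01,
         4.01506990e-01],
       [-9.99894419e-01, -7.33639273e-04,  1.45124785e-02,
        -4.97853769e-02],
       [-1.43623788e-02, -1.01814843e-01, -9.94699683e-01,
         1.61487356e+00],
       [ 0.00000000e+00,  0.00000000e+00,  0.00000000e+00,
         1.00000000e+00]])}
wrist {'vfov': 65.70646984690485, 'cx': 317.4072759655182, 'cy': 202.91607299889282, 'mount': array([[ 2.27973350e-04, -9.69725429e-01, -2.44197749e-01,
         6.95615599e-02],
       [ 9.99999606e-01,  4.30704108e-04, -7.76794491e-04,
         4.32534258e-05],
       [ 8.58454345e-04, -2.44197475e-01,  9.69725145e-01,
        -1.80137326e-01],
       [ 0.00000000e+00,  0.00000000e+00,  0.00000000e+00,
         1.00000000e+00]])}
```

View pics/scene0.png

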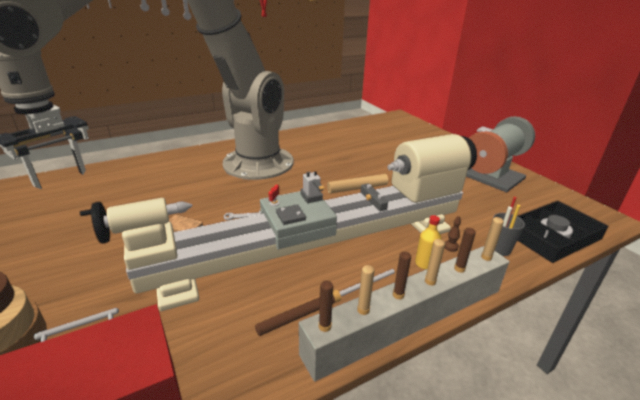

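View pics/top0.png

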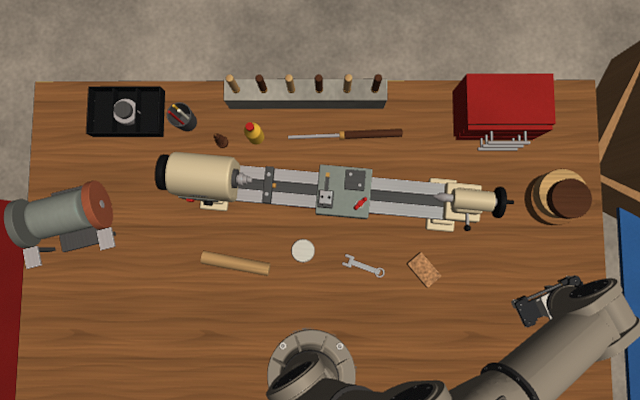

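View pics/wrist0.png

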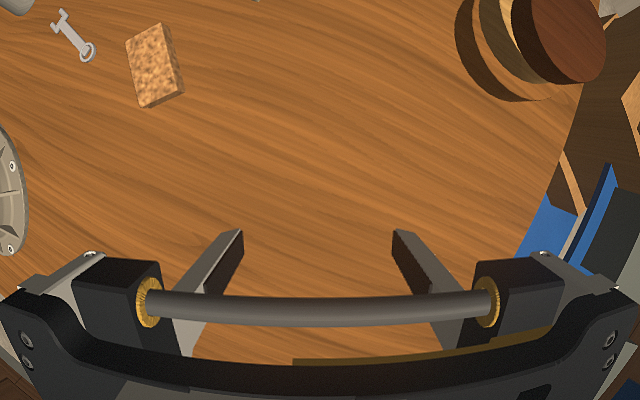

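```bash
cat > h.py <<'E'
import numpy as np,cv2
from scipy.spatial.transform import Rotation as R
from workcell import arm,optics
def pose(s):
    T=np.eye(4);T[:3,:3]=R.from_euler('xyz',s['orientation'],degrees=True).as_matrix();T[:3,3]=s['position'];return T
def f(c): return 200/np.tan(np.radians(c['vfov']/2))
def ray(n,u,v,T=None):
    c=optics.calibration(n);u=np.asarray(u,float)-c['cx'];v=np.asarray(v,float)-c['cy'];F=f(c)
    if n=='wrist':
        r=np.hypot(u,v)+1e-12;th=r/F
        d=np.stack([u/r*np.sin(th),v/r*np.sin(th),np.cos(th)],-1);E=T@c['mount']
    else:
        d=np.stack([u/F,v/F,np.ones_like(u)],-1);E=c['extrinsics']
    return E[:3,3],d@E[:3,:3].T
def plane(n,u,v,z,T=None):
    o,d=ray(n,u,v,T);t=(z-o[2])/d[...,2];return o+d*t[...,None]
def pts(n,dep,T=None):
    v,u=np.mgrid[0:400,0:640];c=optics.calibration(n)
    o,d=ray(n,u,v,T)
    E=(T@c['mount']) if n=='wrist' else c['extrinsics']
    k=d@E[:3,2]
    return o+d*(dep/k)[...,None]
def red(p):
    h=cv2.cvtColor(p,cv2.COLOR_RGB2HSV)
    return (((h[...,0]<8)|(h[...,0]>172))&(h[...,1]>150)&(h[...,2]>70))
E
python3 - <<'E'
from h import *
z=np.load('top0.npz');p,d=z['p'],z['d'];P=pts('top',d)
m=red(p);sub=np.zeros_like(m);sub[185:225,335:385]=1;m&=sub
v,u=np.nonzero(m);print('red',m.sum(),u.mean(),v.mean())
q=plane('top',u,v,0.195);print(q.mean(0));print('depth z',np.percentile(P[m][:,2],[5,50,95]))
w,V=np.linalg.eigh(np.cov(q[:,:2].T));print('ang',np.degrees(np.arctan2(V[1,1],V[0,1])),np.sqrt(w*12))
for x,y in [(360,204),(357,180),(325,198),(345,210),(300,180),(268,185),(420,198),(440,180),(345,175),(270,170),(275,186)]: print(x,y,np.round(P[y,x],4),p[y,x])
c=cv2.resize(p[145:245,230:470],None,fx=3.3,fy=3.3,interpolation=cv2.INTER_CUBIC);cv2.imwrite('pics/topc.png',c[:,:,::-1])
E
```

```text
red 60 359.98333333333335 203.01666666666668
[ 0.5290595 -0.1482639  0.195    ]
depth z [0.15934348 0.19412456 0.19955972]
ang 134.52249958318706 [0.01134772 0.04405551]
360 204 [ 0.5259 -0.148   0.1988] [184  40  37]
357 180 [ 0.6    -0.1417  0.168 ] [81 80 76]
325 198 [ 0.5414 -0.0471  0.2163] [169 165 161]
345 210 [ 0.5121 -0.1066  0.1504] [130 135 123]
300 180 [0.6073 0.0302 0.1142] [166 160 154]
268 185 [0.5881 0.1253 0.1425] [77 75 73]
420 198 [ 0.5546 -0.3424  0.087 ] [76 75 72]
440 180 [ 0.6195 -0.4199  0.026 ] [216 195 156]
345 175 [ 0.616  -0.1065  0.1607] [84 86 79]
270 170 [0.6334 0.1194 0.1462] [76 75 71]
275 186 [0.5864 0.1052 0.1321] [149 107  55]
```

View pics/topc.png

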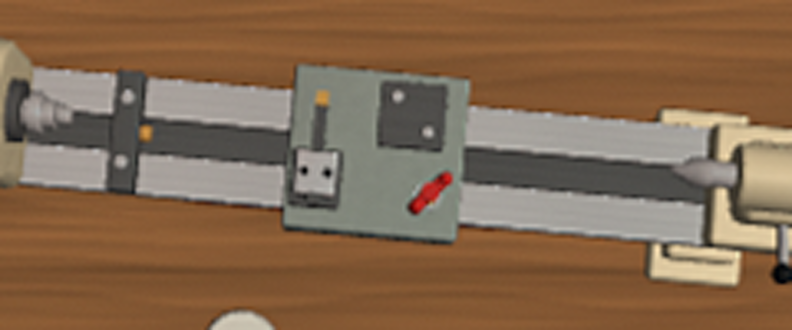

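```bash
cat >> h.py <<'E'
def goto(xyz,yaw):
    """tool-frame turn and shift to reach pointing-down pose"""
    s=arm.read_state();T=pose(s)
    G=R.from_euler('xyz',[180,0,yaw],degrees=True).as_matrix()
    w=R.from_matrix(T[:3,:3].T@G).as_rotvec();d=T[:3,:3].T@(np.array(xyz)-T[:3,3])
    print('turn',np.round(w,4),'shift',np.round(d,4),'yaw',s['orientation'][2],'pos',np.round(s['position'],4),'q',np.round(s['q'],1))
E
python3 - <<'E'
from h import *
goto([.45,-.38,.31],90)
goto([.528,-.148,.30],134.5)
z=np.load('top0.npz');p,d=z['p'],z['d']
# ways edges: fit line on steel edges at columns
P=pts('top',d)
zz=P[...,2]
for rng in [(290,316),(372,430)]:
    for u in np.linspace(*rng,6).astype(int):
        col=p[140:230,u].astype(int); steel=(col.min(1)>130)
        v=np.nonzero(steel)[0]+140
        a=plane('top',np.array([u,u]),np.array([v.min()-.5,v.max()+.5]),.115);print(u,np.round(a[:,:2],4).tolist())
E
```

```text
turn [-9.000e-04 -5.000e-04 -1.163e+00] shift [ 0.2624 -0.1475 -0.1049] yaw 23.362916105318295 pos [ 0.2675 -0.6193  0.2049] q [58.1 24.4  4.2 92.  -2.  63.6 -3.8]
turn [-8.0000e-04 -9.0000e-04 -1.9397e+00] shift [ 0.426  -0.3295 -0.0948] yaw 23.362916105318295 pos [ 0.2675 -0.6193  0.2049] q [58.1 24.4  4.2 92.  -2.  63.6 -3.8]
290 [[0.6398, 0.0612], [0.5315, 0.0603]]
295 [[0.6398, 0.0458], [0.5315, 0.045]]
300 [[0.6367, 0.0303], [0.5284, 0.0296]]
305 [[0.6367, 0.0149], [0.5285, 0.0143]]
310 [[0.6336, -0.0006], [0.5254, -0.001]]
316 [[0.6336, -0.019], [0.5963, -0.0192]]
372 [[0.615, -0.1912], [0.5072, -0.1902]]
383 [[0.615, -0.2249], [0.5042, -0.2237]]
395 [[0.6119, -0.2617], [0.5012, -0.2602]]
406 [[0.6088, -0.2953], [0.4982, -0.2935]]
418 [[0.6057, -0.3319], [0.4952, -0.3299]]
430 [[0.6026, -0.3686], [0.4588, -0.3656]]
```

play_rows --moves '[[[0,0,-0.12],[0.0,0.0,-0.04],1],[[0,0,-0.24],[0.035,-0.02,-0.07],1],[[0,0,-0.36],[0.07,-0.04,-0.095],1],[[0,0,-0.48],[0.105,-0.06,-0.105],1],[[0,0,-0.6],[0.14,-0.08,-0.105],1],[[0,0,-0.72],[0.175,-0.1,-0.105],1],[[0,0,-0.84],[0.21,-0.12,-0.105],1],[[0,0,-0.96],[0.245,-0.14,-0.105],1]]'

```text
time_s: 0.82
position: [0.4331, -0.3981, 0.3103]
orientation: [-180.0, -0.0, 78.7]
wrist_force: [1.2, -0.7, -0.2]
opening: 0.094
```

```bash
python3 -c "
from h import *
goto([.528,-.148,.30],134.5)"
```

```text
turn [-1.000e-04 -5.000e-04 -9.739e-01] shift [0.2638 0.044  0.0104] yaw 78.6978289107369 pos [ 0.4331 -0.3981  0.3103] q [ 46.1  12.5 -11.7  95.2   2.6  72.6  22.6]
```

play_rows --moves '[[[0,0,-0.12],[0.035,0.006,0.0],1],[[0,0,-0.24],[0.07,0.012,0.0],1],[[0,0,-0.36],[0.105,0.018,0],1],[[0,0,-0.48],[0.14,0.024,0.005],1],[[0,0,-0.6],[0.175,0.03,0.01],1],[[0,0,-0.72],[0.21,0.036,0.01],1],[[0,0,-0.84],[0.245,0.042,0.01],1],[[0,0,-0.96],[0.264,0.044,0.01],1]]'

```text
time_s: 1.48
position: [0.529, -0.1436, 0.3004]
orientation: [179.9, -0.1, 134.2]
wrist_force: [-0.9, -0.4, -0.6]
opening: 0.0941
```

play_rows --moves '[[[0,0,0],[0,0,0],1],[[0,0,0],[0,0,0],1]]'

```text
time_s: 1.65
position: [0.5292, -0.1423, 0.3003]
orientation: [179.9, -0.1, 134.3]
wrist_force: [-0.2, -1.3, -0.2]
opening: 0.094
```

Run:
```python
from h import *
s=arm.read_state();T=pose(s);p,d=optics.camera('wrist');np.savez('wrist1.npz',p=p,d=d,T=T)
cv2.imwrite('pics/wrist1.png',p[:,:,::-1])
print(s['position'],s['orientation'],s['wrist_torque'],s['q'])
m=red(p);n,l,st,c=cv2.connectedComponentsWithStats(m.astype(np.uint8));i=1+np.argmax(st[1:,4]);m=l==i
v,u=np.nonzero(m);print(st[i],c[i]);P=pts('wrist',d,T)[m];print('z',np.percentile(P[:,2],[1,10,50,90,99]))
t=P[:,2]>P[:,2].max()-.004
for Q in (P[t],plane('wrist',u[t],v[t],.195,T)):
    w,V=np.linalg.eigh(np.cov(Q[:,:2].T));print(t.sum(),Q.mean(0),'ang',np.degrees(np.arctan2(V[1,1],V[0,1])),np.sqrt(w*12))
    a=cv2.minAreaRect((Q[:,:2]*1000).astype(np.float32));print(a)
```

```text
[ 0.52920043 -0.14230466  0.3002564 ] [ 1.79939575e+02 -8.03600099e-02  1.34322344e+02] [-0.05223206 -0.1209504   0.02329656] [ 32.85966886  10.19170692 -27.87663527 100.09117858   4.91702661
  70.96653432  48.0713897 ]
[307 178  17  51 599] [314.82971619 203.9048414 ]
z [0.18173204 0.19470829 0.19672492 0.19862385 0.19974048]
416 [ 0.52836092 -0.14609859  0.19743459] ang 133.0469373565065 [0.01161182 0.04411134]
((528.5032348632812, -146.013427734375), (15.146463394165039, 46.052978515625), 44.42387390136719)
416 [ 0.52878887 -0.14655985  0.195     ] ang 133.05954189972357 [0.01170026 0.04457698]
((528.775390625, -146.27052307128906), (15.258201599121094, 46.28461456298828), 43.85517501831055)
```

View pics/wrist1.png

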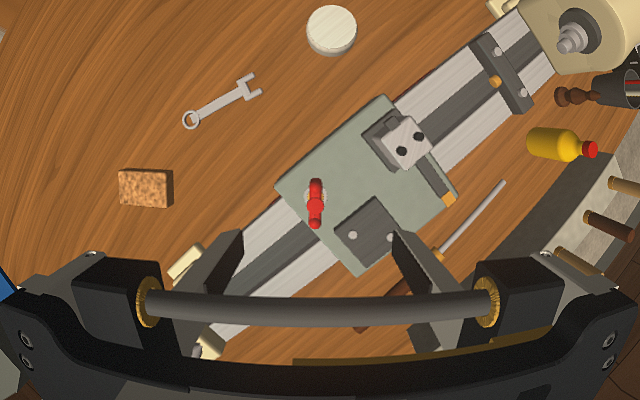

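```bash
python3 -c "
from h import *
goto([.5285,-.1463,.168],133.5)"
```

```text
turn [ 0.0006 -0.0012  0.0108] shift [-0.0017 -0.002   0.1322] yaw 134.12131620293061 pos [ 0.5288 -0.1439  0.3002] q [ 32.9  10.2 -27.8 100.1   4.9  71.   48. ]
```

play_rows --moves '[[[0,0,0.01],[-0.0017,-0.002,0.02],-0.15],[[0,0,0.01],[-0.0017,-0.002,0.045],-0.15],[[0,0,0.01],[-0.0017,-0.002,0.07],-0.15],[[0,0,0.01],[-0.0017,-0.002,0.09],-0.15],[[0,0,0.01],[-0.0017,-0.002,0.09],-0.15],[[0,0,0.01],[-0.0017,-0.002,0.09],-0.15]]' --force 20

```text
time_s: 2.2
position: [0.5278, -0.1478, 0.2099]
orientation: [-180.0, -0.1, 133.3]
wrist_force: [-0.0, 0.6, 0.4]
opening: 0.0575
```

Run:
```python
from h import *
s=arm.read_state();T=pose(s);p,d=optics.camera('wrist')
cv2.imwrite('pics/wrist2.png',p[:,:,::-1])
m=red(p);n,l,st,c=cv2.connectedComponentsWithStats(m.astype(np.uint8));i=1+np.argmax(st[1:,4]);m=l==i
v,u=np.nonzero(m);print(st[i],c[i]);P=pts('wrist',d,T)[m]
t=P[:,2]>.19
for Q in (P[t],plane('wrist',u[t],v[t],.195,T)):
    w,V=np.linalg.eigh(np.cov(Q[:,:2].T));print(t.sum(),Q.mean(0),'ang',np.degrees(np.arctan2(V[1,1],V[0,1])),np.sqrt(w*12))
    print(cv2.minAreaRect((Q[:,:2]*1000).astype(np.float32)))
goto([.5285,-.1463,.168],133.5)
```

```text
[ 309  195   25   72 1211] [320.97853014 231.91742362]
1167 [ 0.52732754 -0.14532865  0.19798812] ang 133.3553931300464 [0.01239316 0.04705395]
((510.57489013671875, -131.07205200195312), (15.986632347106934, 92.93168640136719), 49.31575393676758)
1167 [ 0.52809303 -0.14607363  0.195     ] ang 133.0419308648256 [0.01251513 0.04395491]
((528.4893798828125, -146.48545837402344), (16.044939041137695, 46.91828155517578), 49.529544830322266)
turn [ 0.0005 -0.0009 -0.002 ] shift [0.0009 0.0008 0.043 ] yaw 133.3825816701163 pos [ 0.5286 -0.1476  0.211 ] q [ 32.3  14.4 -27.4 106.5   7.5  60.8  45.4]
```

View pics/wrist2.png

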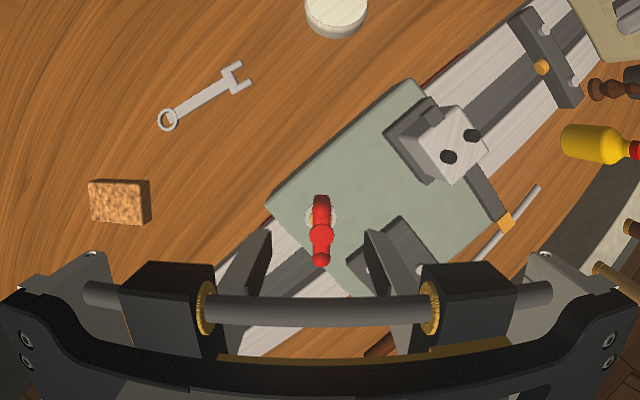

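play_rows --moves '[[[0,0,0],[0.001,0.001,0.015],-0.15],[[0,0,0],[0.001,0.001,0.03],-0.15],[[0,0,0],[0.001,0.001,0.042],-0.15],[[0,0,0],[0.001,0.001,0.042],-0.15],[[0,0,0],[0.001,0.001,0.042],-0.15]]' --force 20

```text
time_s: 2.67
position: [0.5288, -0.1464, 0.1696]
orientation: [180.0, -0.0, 133.4]
wrist_force: [0.0, -0.3, -0.6]
opening: 0.0397
```

Run:
```python
from h import *
s=arm.read_state();T=pose(s);p,d=optics.camera('wrist')
cv2.imwrite('pics/wrist3.png',p[:,:,::-1])
for i in range(3):
  s=arm.read_state();print(s['opening'],np.round(s['wrist_force'],2),np.round(s['wrist_torque'],3))
goto([.5285,-.1463,.168],133.5)
```

```text
0.04006479831570053 [-0.34 -0.25  0.57] [ 0.001 -0.147 -0.047]
0.04006479831570053 [-0.34 -0.25  0.57] [ 0.001 -0.147 -0.047]
0.04006479831570053 [-0.34 -0.25  0.57] [ 0.001 -0.147 -0.047]
turn [ 0.001  -0.0002 -0.0024] shift [ 0.0004 -0.0004  0.002 ] yaw 133.3629799657021 pos [ 0.5291 -0.1463  0.17  ] q [ 31.6  16.9 -27.1 109.1   9.1  56.2  43.8]
```

View pics/wrist3.png

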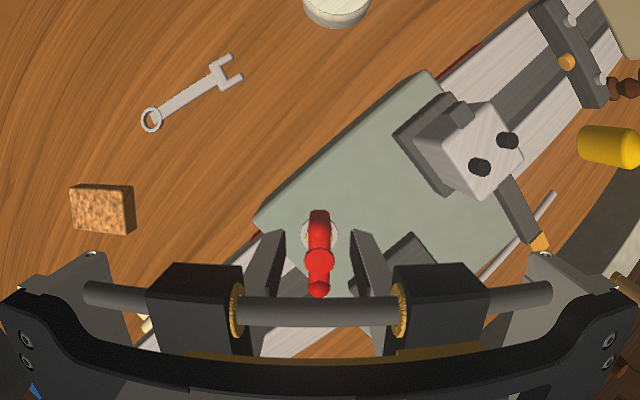

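play_rows --moves '[[[0,0,0],[0,0,0.001],-1],[[0,0,0],[0,0,0.001],-1],[[0,0,0],[0,0,0.001],-1],[[0,0,0],[0,0,0.001],-1],[[0,0,0],[0,0,0.001],-1],[[0,0,0],[0,0,0.001],-1]]' --force 50

```text
time_s: 3.22
position: [0.5295, -0.1462, 0.1693]
orientation: [179.9, 0.0, 133.4]
wrist_force: [0.3, 0.7, 2.7]
opening: 0.0118
```

```bash
cat > rd.py <<'E'
from h import *
import sys
n=int(sys.argv[1]) if len(sys.argv)>1 else 5
A=[]
for i in range(n):
  if i: optics.camera('top')
  s=arm.read_state();T=pose(s);z=T[:3,:3]
  A.append(np.r_[s['position'],np.unwrap([133.4,s['orientation'][2]],period=360)[1],s['wrist_force'],s['wrist_torque'],s['opening'],s['q'][6],s['joint_torque'][6]])
A=np.array(A);m=A.mean(0);e=A.std(0)
print('t',s['time_s'],'pos',np.round(m[:3],4),'yaw',round(m[3],2),'F',np.round(m[4:7],2),'M',np.round(m[7:10],3),'sdM',np.round(e[7:10],3),'op',round(m[10],4),'q7',round(m[11],2),'tq7',round(m[12],4))
E
python3 rd.py 6
```

```text
t 3.4667 pos [ 0.5295 -0.1462  0.1693] yaw 133.37 F [1.9  1.45 3.12] M [ 0.351 -0.628 -0.047] sdM [0.058 0.054 0.023] op 0.0116 q7 43.75 tq7 0.0263
```

play_rows --moves '[[[0,0,0.08],[0,0,0],-1],[[0,0,0.16],[0,0,0],-1],[[0,0,0.24],[0,0,0],-1],[[0,0,0.32],[0,0,0],-1],[[0,0,0.4],[0,0,0],-1],[[0,0,0.48],[0,0,0],-1],[[0,0,0.56],[0,0,0],-1],[[0,0,0.6],[0,0,0],-1]]'

```text
time_s: 4.13
position: [0.5297, -0.146, 0.1693]
orientation: [179.9, -0.0, 98.7]
wrist_force: [3.8, 1.9, 0.1]
opening: 0.0116
```

```bash
python3 rd.py 6
```

```text
t 4.3833 pos [ 0.5297 -0.146   0.1693] yaw 98.94 F [3.55 1.58 0.08] M [ 3.940e-01 -1.018e+00 -1.000e-03] sdM [0.039 0.104 0.07 ] op 0.0117 q7 11.22 tq7 -0.3142
```

```bash
python3 rd.py 5; python3 rd.py 1
```

```text
t 4.5833 pos [ 0.5297 -0.1461  0.1693] yaw 99.07 F [4.46 2.23 0.37] M [ 0.569 -1.252 -0.024] sdM [0.057 0.05  0.034] op 0.0117 q7 11.35 tq7 0.0342
t 4.5833 pos [ 0.5297 -0.1461  0.1693] yaw 99.05 F [5.   2.68 0.5 ] M [ 0.63  -1.255 -0.004] sdM [0. 0. 0.] op 0.0116 q7 11.33 tq7 0.0225
```

play_rows --moves '[[[0,0,0.03],[0,0,0],-1],[[0,0,0.07],[0,0,0],-1]]'

```text
time_s: 4.75
position: [0.5298, -0.146, 0.1693]
orientation: [179.9, -0.1, 95.0]
wrist_force: [3.8, 1.7, 1.7]
opening: 0.0116
```

```bash
python3 rd.py 4;python3 rd.py 4
```

```text
t 4.9 pos [ 0.5298 -0.146   0.1693] yaw 95.01 F [3.9  1.93 0.62] M [ 4.440e-01 -1.096e+00  1.000e-03] sdM [0.048 0.043 0.033] op 0.0116 q7 7.51 tq7 0.4571
t 5.05 pos [ 0.5298 -0.146   0.1693] yaw 95.14 F [4.37 1.87 0.22] M [ 0.444 -1.141 -0.004] sdM [0.054 0.03  0.029] op 0.0118 q7 7.63 tq7 -0.2053
```

play_rows --moves '[[[0,0,0.06],[0,0,0],-1],[[0,0,0.12],[0,0,0],-1]]'

```text
time_s: 5.22
position: [0.5298, -0.1461, 0.1693]
orientation: [179.9, -0.1, 88.2]
wrist_force: [5.4, 2.3, 1.0]
opening: 0.0117
```

```bash
python3 rd.py 5
```

```text
t 5.4167 pos [ 0.5298 -0.146   0.1693] yaw 88.21 F [4.48 1.86 0.29] M [ 0.429 -1.192 -0.009] sdM [0.067 0.027 0.022] op 0.0116 q7 1.06 tq7 0.3353
```

play_rows --moves '[[[0,0,0.06],[0,0,0],-1],[[0,0,0.12],[0,0,0],-1]]'

```text
time_s: 5.58
position: [0.5299, -0.146, 0.1693]
orientation: [179.9, -0.1, 81.5]
wrist_force: [3.8, 2.0, -0.6]
opening: 0.0113
```

```bash
python3 rd.py 5
```

```text
t 5.7833 pos [ 0.5299 -0.146   0.1693] yaw 81.51 F [ 4.78  1.41 -0.32] M [ 0.409 -1.237  0.011] sdM [0.061 0.023 0.039] op 0.0116 q7 -5.3 tq7 0.4016
```

play_rows --moves '[[[0,0,0.06],[0,0,0],-1],[[0,0,0.12],[0,0,0],-1]]'

```text
time_s: 5.95
position: [0.5299, -0.146, 0.1693]
orientation: [179.9, -0.1, 74.8]
wrist_force: [5.0, 1.4, -0.8]
opening: 0.0115
```

```bash
python3 rd.py 5
```

```text
t 6.15 pos [ 0.53   -0.1461  0.1693] yaw 74.74 F [ 4.46  1.61 -0.09] M [ 0.396 -1.271 -0.027] sdM [0.052 0.017 0.037] op 0.0116 q7 -11.73 tq7 0.4027
```

play_rows --moves '[[[0,0,0.06],[0,0,0],-1],[[0,0,0.12],[0,0,0],-1]]'

```text
time_s: 6.32
position: [0.53, -0.146, 0.1693]
orientation: [179.9, -0.1, 68.0]
wrist_force: [4.6, 2.5, 0.1]
opening: 0.0117
```

```bash
python3 rd.py 5
```

```text
t 6.5167 pos [ 0.53   -0.1461  0.1693] yaw 67.97 F [ 4.66  1.78 -0.04] M [ 0.367 -1.312  0.003] sdM [0.053 0.03  0.04 ] op 0.0117 q7 -18.16 tq7 0.4003
```

play_rows --moves '[[[0,0,0.06],[0,0,0],-1],[[0,0,0.12],[0,0,0],-1]]'

```text
time_s: 6.68
position: [0.5301, -0.1461, 0.1693]
orientation: [179.9, -0.1, 61.2]
wrist_force: [5.2, 2.8, -0.3]
opening: 0.0116
```

```bash
python3 rd.py 5
```

```text
t 6.8833 pos [ 0.5301 -0.1461  0.1693] yaw 61.2 F [ 4.94  1.83 -0.46] M [ 0.369 -1.269  0.009] sdM [0.035 0.019 0.022] op 0.0115 q7 -24.59 tq7 0.4008
```

play_rows --moves '[[[0,0,0.06],[0,0,0],-1],[[0,0,0.12],[0,0,0],-1]]'

```text
time_s: 7.05
position: [0.5301, -0.1461, 0.1693]
orientation: [179.9, -0.1, 54.5]
wrist_force: [5.2, 1.4, -0.7]
opening: 0.0119
```

```bash
python3 rd.py 5
```

```text
t 7.25 pos [ 0.5301 -0.1461  0.1693] yaw 54.43 F [ 5.16  1.48 -0.35] M [ 0.362 -1.223 -0.03 ] sdM [0.051 0.028 0.033] op 0.0118 q7 -31.02 tq7 0.4013
```

play_rows --moves '[[[0,0,0.06],[0,0,0],-1],[[0,0,0.12],[0,0,0],-1]]'

```text
time_s: 7.42
position: [0.5302, -0.1462, 0.1693]
orientation: [179.9, -0.1, 47.7]
wrist_force: [5.3, 0.9, -0.8]
opening: 0.0117
```

```bash
python3 rd.py 5
```

```text
t 7.6167 pos [ 0.5302 -0.1462  0.1693] yaw 47.66 F [ 4.83  1.2  -0.44] M [ 0.392 -1.256 -0.007] sdM [0.039 0.006 0.02 ] op 0.0116 q7 -37.46 tq7 0.3977
```

play_rows --moves '[[[0,0,0.06],[0,0,0],-1],[[0,0,0.12],[0,0,0],-1]]'

```text
time_s: 7.78
position: [0.5302, -0.1462, 0.1693]
orientation: [179.9, -0.2, 40.9]
wrist_force: [4.3, 0.8, -0.6]
opening: 0.0115
```

```bash
python3 rd.py 5
```

```text
t 7.9833 pos [ 0.5302 -0.1462  0.1693] yaw 40.88 F [ 4.98  1.21 -0.29] M [ 0.346 -1.238  0.004] sdM [0.029 0.044 0.024] op 0.0115 q7 -43.91 tq7 0.4015
```

play_rows --moves '[[[0,0,0.06],[0,0,0],-1],[[0,0,0.12],[0,0,0],-1]]'

```text
time_s: 8.15
position: [0.5302, -0.1463, 0.1693]
orientation: [179.9, -0.2, 34.1]
wrist_force: [4.2, 1.5, -0.2]
opening: 0.0118
```

```bash
python3 rd.py 5
```

```text
t 8.35 pos [ 0.5303 -0.1463  0.1693] yaw 34.1 F [ 4.77  1.33 -0.18] M [ 0.327 -1.244 -0.005] sdM [0.046 0.024 0.019] op 0.0117 q7 -50.37 tq7 0.3955
```

play_rows --moves '[[[0,0,0.06],[0,0,0],-1],[[0,0,0.12],[0,0,0],-1]]'

```text
time_s: 8.52
position: [0.5303, -0.1463, 0.1693]
orientation: [180.0, -0.2, 27.3]
wrist_force: [4.5, 1.8, -0.1]
opening: 0.0117
```

```bash
python3 rd.py 5
```

```text
t 8.7167 pos [ 0.5303 -0.1463  0.1693] yaw 27.31 F [ 4.49  1.32 -0.21] M [ 0.312 -1.232  0.054] sdM [0.044 0.03  0.012] op 0.0116 q7 -56.83 tq7 0.323
```

```bash
python3 rd.py 6
```

```text
t 8.9667 pos [ 0.5303 -0.1463  0.1693] yaw 27.45 F [ 4.64  0.99 -0.4 ] M [ 0.303 -1.256  0.055] sdM [0.011 0.015 0.019] op 0.0117 q7 -56.69 tq7 -0.0957
```

play_rows --moves '[[[0,0,0.02],[0,0,0],-1],[[0,0,0.04],[0,0,0],-1]]'

```text
time_s: 9.13
position: [0.5303, -0.1464, 0.1693]
orientation: [180.0, -0.2, 25.2]
wrist_force: [4.3, 1.5, 0.1]
opening: 0.0116
```

```bash
python3 rd.py 6; python3 rd.py 6
```

```text
t 9.3833 pos [ 0.5303 -0.1463  0.1693] yaw 25.2 F [ 4.76  1.53 -0.17] M [ 0.356 -1.237  0.08 ] sdM [0.027 0.025 0.023] op 0.0117 q7 -58.84 tq7 0.0033
t 9.6333 pos [ 0.5303 -0.1463  0.1693] yaw 25.22 F [ 4.51  1.71 -0.18] M [ 0.322 -1.244  0.099] sdM [0.024 0.018 0.025] op 0.0117 q7 -58.82 tq7 -0.0898
```

play_rows --moves '[[[0,0,0.02],[0,0,0],-1],[[0,0,0.04],[0,0,0],-1],[[0,0,0.06],[0,0,0],-1]]'

```text
time_s: 9.88
position: [0.5304, -0.1464, 0.1693]
orientation: [180.0, -0.2, 21.8]
wrist_force: [4.8, 0.9, -0.0]
opening: 0.0118
```

```bash
python3 rd.py 6; python3 rd.py 6
```

```text
t 10.1333 pos [ 0.5303 -0.1464  0.1693] yaw 21.79 F [ 5.12  1.07 -0.21] M [ 0.309 -1.197  0.183] sdM [0.023 0.036 0.022] op 0.0117 q7 -62.09 tq7 -0.1215
t 10.3833 pos [ 0.5303 -0.1464  0.1693] yaw 21.82 F [ 4.99  0.94 -0.21] M [ 0.293 -1.219  0.199] sdM [0.01  0.031 0.021] op 0.0118 q7 -62.06 tq7 -0.1747
```

play_rows --moves '[[[0,0,-0.1],[0,0,0],-1],[[0,0,-0.2],[0,0,0],-1],[[0,0,-0.3],[0,0,0],-1],[[0,0,-0.4],[0,0,0],-1],[[0,0,-0.5],[0,0,0],-1],[[0,0,-0.6],[0,0,0],-1],[[0,0,-0.7],[0,0,0],-1],[[0,0,-0.8],[0,0,0],-1]]'

```text
time_s: 11.05
position: [0.5301, -0.1461, 0.1693]
orientation: [179.9, -0.1, 68.0]
wrist_force: [2.4, 3.4, 2.1]
opening: 0.0115
```

```bash
python3 rd.py 3
```

```text
t 11.15 pos [ 0.5301 -0.1461  0.1693] yaw 68.06 F [2.64 3.38 1.96] M [ 0.857 -0.705  0.04 ] sdM [0.117 0.034 0.033] op 0.0115 q7 -18.06 tq7 -1.317
```

play_rows --moves '[[[0,0,-0.1],[0,0,0],-1],[[0,0,-0.2],[0,0,0],-1],[[0,0,-0.3],[0,0,0],-1],[[0,0,-0.4],[0,0,0],-1],[[0,0,-0.52],[0,0,0],-1],[[0,0,-0.64],[0,0,0],-1],[[0,0,-0.75],[0,0,0],-1],[[0,0,-0.85],[0,0,0],-1]]'

```text
time_s: 11.82
position: [0.5297, -0.1461, 0.1693]
orientation: [179.9, -0.0, 116.6]
wrist_force: [0.6, 2.1, 2.2]
opening: 0.0115
```

```bash
python3 rd.py 8
```

```text
t 12.1667 pos [ 0.5297 -0.1462  0.1693] yaw 116.4 F [0.06 2.65 4.4 ] M [ 0.728 -0.009 -0.006] sdM [0.057 0.219 0.014] op 0.0116 q7 27.77 tq7 -0.1118
```

play_rows --moves '[[[0,0,0],[0,0,0],-0.15],[[0,0,0],[0,0,0],-0.15],[[0,0,0],[0,0,0],-0.15],[[0,0,0],[0,0,0],-0.15],[[0,0,0],[0,0,-0.03],-0.15],[[0,0,0],[0,0,-0.06],-0.15],[[0,0,0],[0,0,-0.09],-0.15],[[0,0,0],[0,0,-0.12],-0.15]]'

```text
time_s: 12.83
position: [0.5292, -0.1463, 0.2906]
orientation: [179.9, -0.0, 116.3]
wrist_force: [-0.4, -1.4, 0.2]
opening: 0.0399
```

play_rows --moves '[[[0,0,0],[0,0,0],-0.15],[[0,0,0],[0,0,0],-0.15]]'

```text
time_s: 13.0
position: [0.5299, -0.1466, 0.2921]
orientation: [179.8, 0.1, 116.3]
wrist_force: [0.9, 0.2, -0.2]
opening: 0.0399
```

Run:
```python
from h import *
s=arm.read_state();T=pose(s);p,d=optics.camera('wrist');np.savez('wrist4.npz',p=p,d=d,T=T)
cv2.imwrite('pics/wrist4.png',p[:,:,::-1])
m=red(p);n,l,st,c=cv2.connectedComponentsWithStats(m.astype(np.uint8));i=1+np.argmax(st[1:,4]);m=l==i
v,u=np.nonzero(m);print(st[i],c[i]);P=pts('wrist',d,T)[m];print(np.percentile(P[:,2],[10,50,90]))
t=P[:,2]>.19
Q=plane('wrist',u[t],v[t],.195,T)
w,V=np.linalg.eigh(np.cov(Q[:,:2].T));print(t.sum(),Q.mean(0),'ang',np.degrees(np.arctan2(V[1,1],V[0,1])),np.sqrt(w*12))
goto([.5285,-.1463,.168],116.5)
A=pts('wrist',d,T)
# saddle plate points
k=(abs(A[...,2]-.151)<.004)&(A[...,0]>.45)&(A[...,0]<.7)&(abs(A[...,1]+.08)<.16)&(p.std(2)<15)
k=cv2.morphologyEx(k.astype(np.uint8),cv2.MORPH_OPEN,np.ones((3,3)))>0
X=A[k][:,:2];a=np.radians(-4.95);
o=np.array([.5285,-.1463]);L=(X-o)@np.array([[np.cos(a),-np.sin(a)],[np.sin(a),np.cos(a)]])
print(k.sum(),np.percentile(L,[0.5,2,98,99.5],axis=0),cv2.minAreaRect((X*1000).astype(np.float32)))
```

```text
[309 176  17  52 631] [317.13153724 202.11568938]
[0.19493539 0.19676892 0.19861954]
615 [ 0.52866811 -0.14620353  0.195     ] ang 116.53955343139764 [0.01226833 0.0439344 ]
turn [ 0.0021  0.0005 -0.0039] shift [ 0.0005 -0.0008  0.1226] yaw 116.27772378686505 pos [ 0.5292 -0.1465  0.2906] q [ 30.4  10.2 -24.6 101.    4.5  69.6  30.8]
11443 [[-0.0375756  -0.02866059]
 [-0.03632869 -0.0257036 ]
 [ 0.10496133  0.12488341]
 [ 0.10836831  0.12762135]] ((568.6853637695312, -100.0721664428711), (159.84498596191406, 148.38743591308594), 84.9189224243164)
```

View pics/wrist4.png

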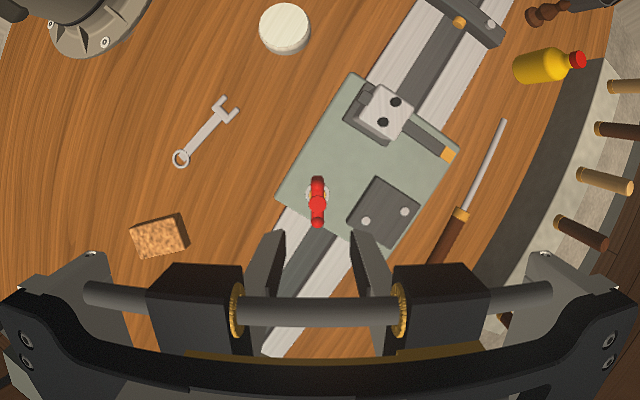

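Run:
```python
from h import *
a=np.radians(5.0);ey=np.array([np.sin(a),np.cos(a)]);ex=np.array([np.cos(a),-np.sin(a)])
C=np.array([.5687,-.1001])
z=np.load('top0.npz');p=z['p'];P=pts('top',z['d'])
h=cv2.cvtColor(p,cv2.COLOR_RGB2HSV);m=np.zeros(p.shape[:2],bool);m[178:194,266:284]=1
m&=(h[...,0]>8)&(h[...,0]<25)&(h[...,1]>110);v,u=np.nonzero(m);print('brass top',len(u),u.min(),u.max(),v.mean())
q=plane('top',u+0.,v+0.,.135)[:,:2];print(q.mean(0),'along',((q-C)@ey).min(),((q-C)@ey).max(),'ac',((q-C)@ex).mean())
z=np.load('wrist4.npz');p=z['p'];T=z['T'];h=cv2.cvtColor(p,cv2.COLOR_RGB2HSV);m=np.zeros(p.shape[:2],bool);m[10:36,445:475]=1
m&=(h[...,0]>8)&(h[...,0]<25)&(h[...,1]>110);v,u=np.nonzero(m);q=plane('wrist',u+0.,v+0.,.135,T)[:,:2]
print(len(u),q.mean(0),'along',((q-C)@ey).min(),((q-C)@ey).max(),'ac',((q-C)@ex).mean())
E0=C-.08*ey; print('face',E0)
S=E0-.035*ey+.010*ex;print('pre',S); goto([S[0],S[1],.29],85)
```

```text
brass top 20 272 275 185.0
[0.58910751 0.10945163] along 0.2053890450770978 0.21568094422315973 ac 0.0020662289072432985
136 [0.58789255 0.1104781 ] along 0.2028967284223564 0.22031145853080705 ac 0.0007664294313879175
face [ 0.56172754 -0.17979558]
pre [ 0.56863904 -0.21553395]
turn [ 2.200e-03 -1.000e-04  5.459e-01] shift [-0.0794  0.0048  0.0007] yaw 116.27772378686505 pos [ 0.5292 -0.1465  0.2906] q [ 30.4  10.2 -24.6 101.    4.5  69.6  30.8]
```

play_rows --moves '[[[0,0,0.1],[-0.02,0.001,0],-1],[[0,0,0.2],[-0.04,0.002,0],-1],[[0,0,0.3],[-0.06,0.003,0],-1],[[0,0,0.4],[-0.079,0.005,0],-1],[[0,0,0.5],[-0.079,0.005,0],-1],[[0,0,0.546],[-0.079,0.005,0],-1],[[0,0,0.546],[-0.079,0.005,0],-1],[[0,0,0.546],[-0.079,0.005,0],-1]]' --force 20

```text
time_s: 13.72
position: [0.5682, -0.2149, 0.2893]
orientation: [180.0, -0.1, 85.1]
wrist_force: [0.3, 0.3, 0.3]
opening: 0.0003
```

```bash
python3 -c "
from h import *
goto([.5686,-.2155,.128],85)"
```

```text
turn [ 0.0001 -0.0011  0.0019] shift [-0.0008  0.0004  0.1613] yaw 85.1097718948032 pos [ 0.5682 -0.2149  0.2893] q [ 29.5  15.6 -18.3  94.2   5.1  71.    5.3]
```

play_rows --moves '[[[0,0,0],[0,0,0.03],-1],[[0,0,0],[0,0,0.06],-1],[[0,0,0],[0,0,0.09],-1],[[0,0,0],[0,0,0.12],-1],[[0,0,0],[0,0,0.14],-1],[[0,0,0],[0,0,0.155],-1],[[0,0,0],[0,0,0.16],-1],[[0,0,0],[0,0,0.16],-1]]'

```text
time_s: 14.38
position: [0.5674, -0.2143, 0.128]
orientation: [-179.9, -0.1, 85.2]
wrist_force: [0.5, 0.4, 0.8]
opening: 0.0005
```

```bash
python3 - <<'E'
from h import *
p,d=optics.camera('wrist');cv2.imwrite('pics/wrist5.png',p[:,:,::-1])
p,d=optics.camera('scene');cv2.imwrite('pics/scene5.png',cv2.resize(p[140:280,120:420],None,fx=2.6,fy=2.6)[:,:,::-1])
E
python3 rd.py 2
```

```text
t 14.5333 pos [ 0.5687 -0.2147  0.1302] yaw 85.15 F [0.17 0.26 0.7 ] M [-0.049 -0.118 -0.007] sdM [0.003 0.028 0.012] op 0.0006 q7 2.34 tq7 0.0215
```

View pics/wrist5.png

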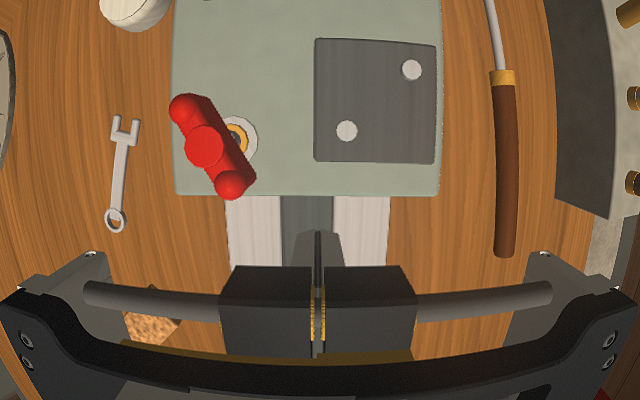

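View pics/scene5.png

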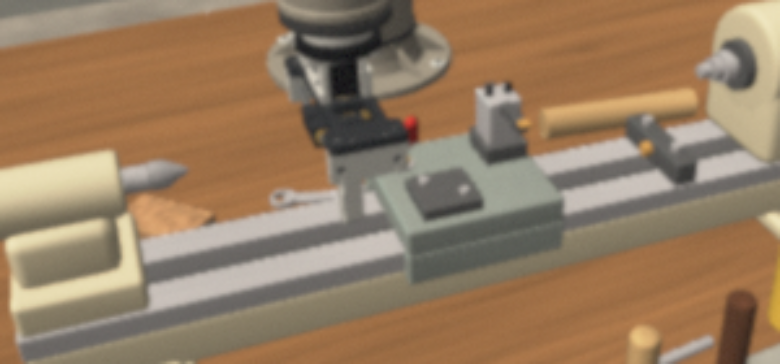

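play_rows --moves '[[[0,0,0],[0.008,0,0.001],-1],[[0,0,0],[0.016,0,0.001],-1],[[0,0,0],[0.02,0,0.001],-1],[[0,0,0],[0.024,0,0.001],-1],[[0,0,0],[0.028,0,0.001],-1],[[0,0,0],[0.032,0,0.001],-1],[[0,0,0],[0.036,0,0.001],-1],[[0,0,0],[0.04,0,0.001],-1]]'

```text
time_s: 15.2
position: [0.5724, -0.1759, 0.13]
orientation: [179.9, 0.0, 85.1]
wrist_force: [0.1, -6.0, 3.1]
opening: 0.0003
```

```bash
python3 rd.py 1
```

```text
t 15.2 pos [ 0.5724 -0.1759  0.13  ] yaw 85.1 F [ 0.06 -6.    3.12] M [-1.587 -0.092 -0.063] sdM [0. 0. 0.] op 0.0003 q7 -1.71 tq7 0.3242
```

play_rows --moves '[[[0,0,0],[0.006,0,0],-1],[[0,0,0],[0.012,0,0],-1],[[0,0,0],[0.018,0,0],-1],[[0,0,0],[0.024,0,0],-1],[[0,0,0],[0.03,0,0],-1],[[0,0,0],[0.036,0,0],-1],[[0,0,0],[0.042,0,0],-1],[[0,0,0],[0.048,0,0],-1]]'

```text
time_s: 15.87
position: [0.5766, -0.1291, 0.13]
orientation: [179.8, 0.1, 85.0]
wrist_force: [1.2, -7.7, -2.1]
opening: 0.0006
```

play_rows --moves '[[[0,0,0],[0.006,0,0],-1],[[0,0,0],[0.012,0,0],-1],[[0,0,0],[0.018,0,0],-1],[[0,0,0],[0.024,0,0],-1],[[0,0,0],[0.03,0,0],-1],[[0,0,0],[0.036,0,0],-1],[[0,0,0],[0.042,0,0],-1],[[0,0,0],[0.046,0,0],-1]]'

```text
time_s: 16.53
position: [0.5807, -0.0837, 0.13]
orientation: [179.8, 0.2, 85.0]
wrist_force: [1.3, -6.9, -1.2]
opening: 0.0007
```

```bash
python3 rd.py 1
python3 - <<'E'
from h import *
s=arm.read_state();T=pose(s)
p,d=optics.camera('wrist');cv2.imwrite('pics/wrist6.png',p[:,:,::-1])
p,d=optics.camera('scene');cv2.imwrite('pics/scene6.png',cv2.resize(p[140:280,180:480],None,fx=2.6,fy=2.6)[:,:,::-1])
E
```

```text
t 16.5333 pos [ 0.5807 -0.0837  0.13  ] yaw 85.01 F [ 1.28 -6.92 -1.23] M [-1.588 -0.328 -0.009] sdM [0. 0. 0.] op 0.0007 q7 -11.56 tq7 0.2028
```

View pics/wrist6.png

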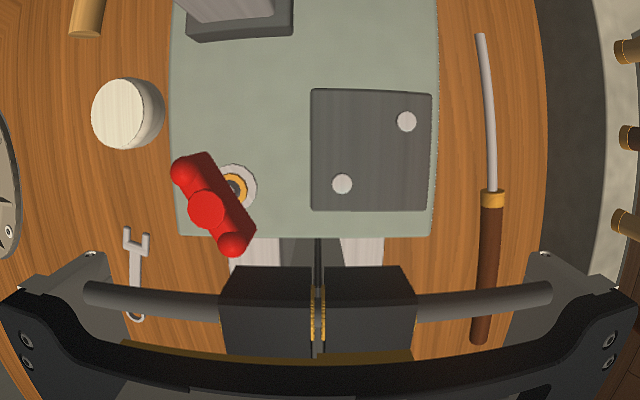

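View pics/scene6.png

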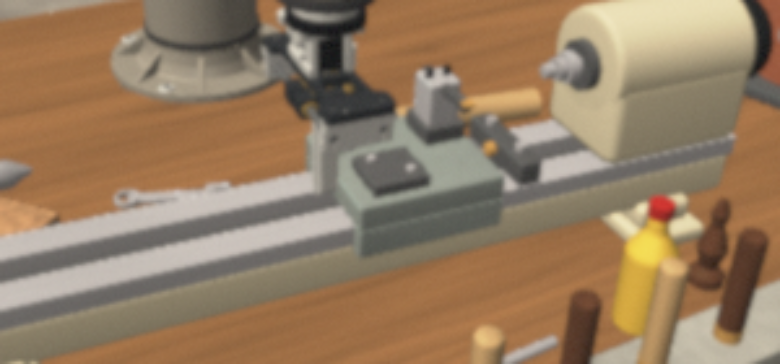

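play_rows --moves '[[[0,0,0],[0.002,0,0],-1],[[0,0,0],[0.004,0,0],-1],[[0,0,0],[0.006,0,0],-1],[[0,0,0],[0.008,0,0],-1],[[0,0,0],[0.01,0,0],-1],[[0,0,0],[0.012,0,0],-1],[[0,0,0],[0.013,0,0],-1],[[0,0,0],[0.014,0,0],-1]]'

```text
time_s: 17.3
position: [0.5818, -0.0709, 0.1301]
orientation: [179.8, 0.3, 85.0]
wrist_force: [0.5, -14.3, 1.4]
opening: 0.0003
```

```bash
python3 rd.py 1
```

```text
t 17.3 pos [ 0.5818 -0.0709  0.1301] yaw 84.99 F [  0.48 -14.3    1.39] M [-3.328 -0.08  -0.039] sdM [0. 0. 0.] op 0.0003 q7 -13.03 tq7 0.0914
```

play_rows --moves '[[[0,0,0],[0.001,0,0],-1],[[0,0,0],[0.002,0,0],-1],[[0,0,0],[0.002,0,0],-1]]'

```text
time_s: 17.55
position: [0.5817, -0.071, 0.1301]
orientation: [179.8, 0.4, 84.9]
wrist_force: [1.8, -11.1, 0.7]
opening: 0.0004
```

```bash
python3 rd.py 3
```

```text
t 17.65 pos [ 0.5817 -0.071   0.1301] yaw 84.9 F [  0.42 -10.63  -0.08] M [-2.584 -0.09  -0.026] sdM [0.032 0.03  0.029] op 0.0006 q7 -13.24 tq7 -0.02
```

play_rows --moves '[[[0,0,0],[0.001,0,0],-1],[[0,0,0],[0.002,0,0],-1],[[0,0,0],[0.003,0,0],-1],[[0,0,0],[0.004,0,0],-1],[[0,0,0],[0.004,0,0],-1]]'

```text
time_s: 18.07
position: [0.5817, -0.071, 0.1301]
orientation: [179.8, 0.6, 84.7]
wrist_force: [-1.3, -19.9, 1.8]
opening: 0.0006
```

```bash
python3 rd.py 2
python3 - <<'E'
from h import *
p,d=optics.camera('scene');cv2.imwrite('pics/scene7.png',cv2.resize(p[160:240,260:460],None,fx=4,fy=4,interpolation=cv2.INTER_CUBIC)[:,:,::-1])
p,d=optics.camera('top');cv2.imwrite('pics/top7.png',cv2.resize(p[145:245,220:420],None,fx=4,fy=4,interpolation=cv2.INTER_CUBIC)[:,:,::-1])
E
```

```text
t 18.1167 pos [ 0.5817 -0.071   0.1301] yaw 84.73 F [ -0.84 -19.81   1.55] M [-4.617  0.093 -0.016] sdM [0.05  0.002 0.017] op 0.0006 q7 -13.68 tq7 -0.0595
```

View pics/scene7.png

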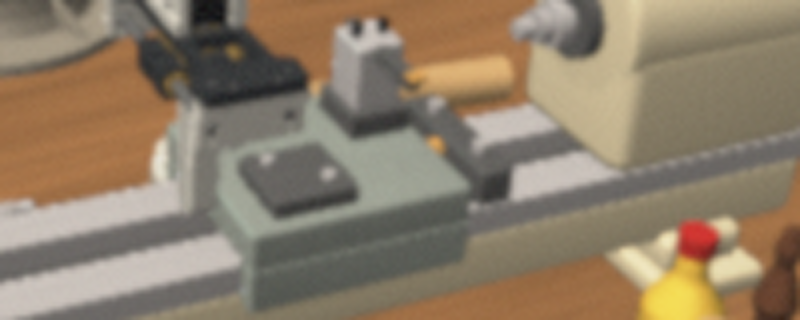

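View pics/top7.png

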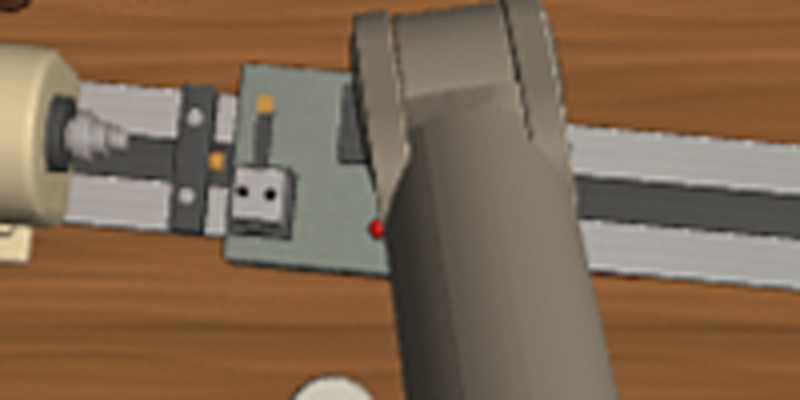

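Run:
```python
from h import *
s=arm.read_state();T=pose(s)
p,d=optics.camera('wrist');cv2.imwrite('pics/wrist8.png',p[:,:,::-1]);np.savez('wrist8.npz',p=p,d=d,T=T)
p,d=optics.camera('top');np.savez('top8.npz',p=p,d=d)
P=pts('top',d);a=np.radians(5.0);ey=np.array([np.sin(a),np.cos(a)]);ex=np.array([np.cos(a),-np.sin(a)]);C=np.array([.5687,-.1001])
for v in (183,185,187):
  for u in range(262,292): 
    if v==185: print(u,v,p[v,u],np.round(P[v,u,2],4),'along',round((P[v,u,:2]-C)@ey,4))
# lower saddle-edge position at z=.15
p0=np.load('top0.npz')['p']
for q,r in((p0,'before'),(p,'now')):
  E=[]
  for v in range(170,200):
    row=q[v].astype(int)
    g=(row[:,1]-row[:,0]>=3)&(row[:,1]>90)&(row[:,1]<170)
    idx=np.nonzero(g[270:340])[0]
    if len(idx): E.append([v,270+idx.min()])
  E=np.array(E);w=plane('top',E[:,1]-.5,E[:,0]+0.,.15)[:,:2];print(r,np.round((w-C)@ey,4))
```

```text
262 185 [81 78 75] 0.0928 along 0.2514
263 185 [55 54 51] 0.1453 along 0.2409
264 185 [75 73 71] 0.1423 along 0.2383
265 185 [78 76 74] 0.1426 along 0.2352
266 185 [77 75 71] 0.1445 along 0.232
267 185 [78 76 74] 0.1354 along 0.2302
268 185 [79 77 74] 0.1445 along 0.226
269 185 [78 77 74] 0.1436 along 0.2231
270 185 [77 77 76] 0.1446 along 0.2199
271 185 [70 77 81] 0.1383 along 0.2177
272 185 [138 103  64] 0.1367 along 0.2149
273 185 [193 138  66] 0.1402 along 0.2114
274 185 [208 150  74] 0.1409 along 0.2083
275 185 [162 119  61] 0.1337 along 0.2061
276 185 [94 82 69] 0.0934 along 0.2077
277 185 [56 57 59] 0.0931 along 0.2046
278 185 [ 96 100  91] 0.1477 along 0.1955
279 185 [119 122 112] 0.1532 along 0.1919
280 185 [119 121 111] 0.154 along 0.1889
281 185 [111 115 104] 0.1518 along 0.1861
282 185 [113 117 106] 0.149 along 0.1834
283 185 [97 95 90] 0.2191 along 0.1735
284 185 [80 77 74] 0.2124 along 0.1713
285 185 [75 72 71] 0.2177 along 0.1679
286 185 [68 68 66] 0.2071 along 0.166
287 185 [123 127 115] 0.1511 along 0.1682
288 185 [138 143 130] 0.1481 along 0.1655
289 185 [134 138 125] 0.1541 along 0.162
290 185 [134 138 126] 0.1477 along 0.1595
291 185 [135 139 127] 0.1477 along 0.1565
before [0.0751 0.0749 0.0746 0.0743 0.074  0.0648 0.0765 0.0762 0.076  0.0757
 0.0754 0.0751 0.0749 0.0746 0.0743 0.077  0.0768 0.0765 0.0762 0.076
 0.0279 0.0277 0.0274 0.0779 0.0776 0.0773 0.0771 0.0291 0.0765 0.0256]
now [0.1892 0.1949 0.1916 0.1943 0.194  0.1937 0.1934 0.1931 0.1958 0.1896
 0.1923 0.195  0.1947 0.1944 0.1911 0.1968 0.1665 0.1483 0.145  0.1447
 0.1444 0.1471 0.1468 0.1466 0.1463 0.143  0.1427 0.1454 0.1451 0.1478]
```

View pics/wrist8.png

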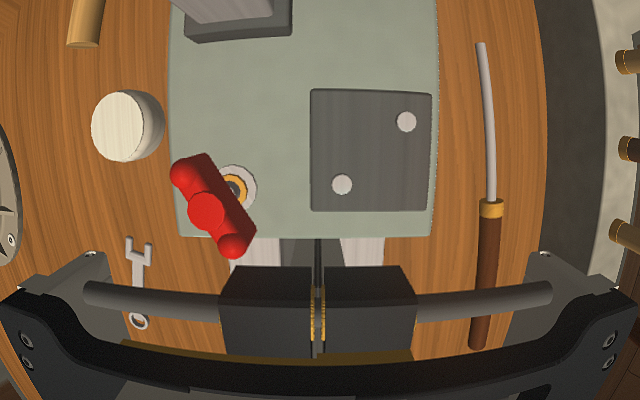

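Run:
```python
from h import *
p,d=optics.camera('scene');np.savez('scene8.npz',p=p,d=d)
P=pts('scene',d);a=np.radians(5.0);ey=np.array([np.sin(a),np.cos(a)]);ex=np.array([np.cos(a),-np.sin(a)]);C=np.array([.5687,-.1001])
cv2.imwrite('pics/scene8.png',cv2.resize(p[170:230,300:400],None,fx=8,fy=8,interpolation=cv2.INTER_NEAREST)[:,:,::-1])
for v in range(184,222,4):
  print(v,[(u,[round(float(x),3) for x in ((P[v,u,:2]-C)@ex,(P[v,u,:2]-C)@ey,P[v,u,2])]) for u in range(360,388,4)])
```

```text
184 [(360, [-0.015, 0.192, 0.17]), (364, [-0.048, 0.226, 0.146]), (368, [-0.033, 0.229, 0.153]), (372, [-0.224, 0.368, 0.023]), (376, [-0.225, 0.385, 0.019]), (380, [-0.226, 0.403, 0.015]), (384, [-0.227, 0.421, 0.011])]
188 [(360, [-0.005, 0.187, 0.164]), (364, [-0.031, 0.216, 0.143]), (368, [-0.025, 0.226, 0.145]), (372, [-0.02, 0.236, 0.146]), (376, [-0.224, 0.387, 0.002]), (380, [-0.053, 0.286, 0.117]), (384, [-0.047, 0.296, 0.118])]
192 [(360, [-0.005, 0.188, 0.151]), (364, [-0.028, 0.216, 0.132]), (368, [-0.007, 0.216, 0.143]), (372, [-0.001, 0.225, 0.145]), (376, [0.004, 0.235, 0.145]), (380, [-0.033, 0.273, 0.117]), (384, [-0.03, 0.286, 0.116])]
196 [(360, [0.018, 0.176, 0.154]), (364, [0.019, 0.188, 0.151]), (368, [0.006, 0.208, 0.14]), (372, [0.013, 0.217, 0.142]), (376, [0.025, 0.222, 0.147]), (380, [0.038, 0.226, 0.153]), (384, [-0.017, 0.279, 0.111])]
200 [(360, [0.034, 0.167, 0.152]), (364, [0.039, 0.176, 0.153]), (368, [0.041, 0.188, 0.151]), (372, [0.017, 0.216, 0.131]), (376, [0.038, 0.215, 0.144]), (380, [0.044, 0.223, 0.145]), (384, [0.046, 0.235, 0.144])]
204 [(36
[... 355 characters left out ...]
), (380, [0.056, 0.218, 0.128]), (384, [0.057, 0.231, 0.125])]
212 [(360, [0.076, 0.145, 0.145]), (364, [0.075, 0.157, 0.142]), (368, [0.074, 0.17, 0.138]), (372, [0.076, 0.181, 0.136]), (376, [0.074, 0.195, 0.132]), (380, [0.057, 0.22, 0.115]), (384, [0.054, 0.234, 0.11])]
216 [(360, [0.072, 0.148, 0.13]), (364, [0.077, 0.157, 0.131]), (368, [0.075, 0.17, 0.126]), (372, [0.075, 0.183, 0.123]), (376, [0.075, 0.196, 0.119]), (380, [0.057, 0.221, 0.102]), (384, [0.055, 0.235, 0.097])]
220 [(360, [0.078, 0.145, 0.121]), (364, [0.074, 0.16, 0.115]), (368, [0.075, 0.172, 0.112]), (372, [0.076, 0.184, 0.11]), (376, [0.052, 0.213, 0.087]), (380, [0.051, 0.227, 0.082]), (384, [0.054, 0.238, 0.082])]
```

View pics/scene8.png

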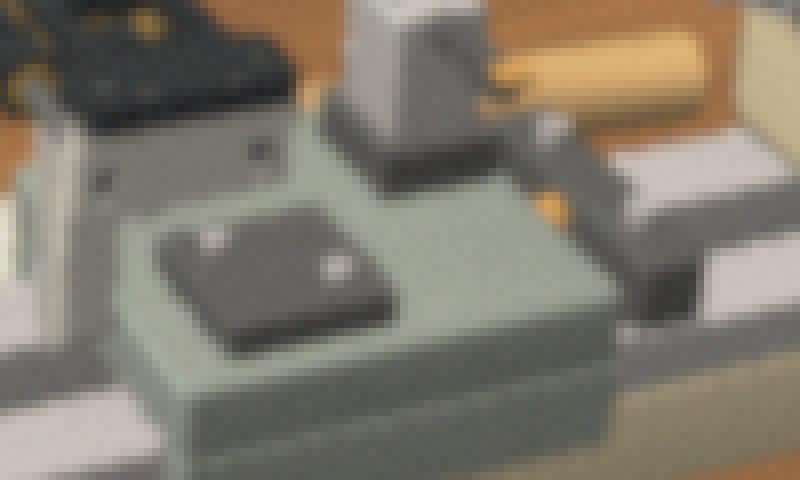

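play_rows --moves '[[[0,0,0],[-0.008,0,0],-1],[[0,0,0],[-0.02,0,0],-1],[[0,0,0],[-0.025,0,-0.03],-1],[[0,0,0],[-0.025,0,-0.06],-1],[[0,0,0],[-0.025,0,-0.1],-1],[[0,0,0],[-0.025,0,-0.14],-1],[[0,0,0],[-0.005,0,-0.17],-1],[[0,0,0],[0.03,0,-0.18],-1]]'

```text
time_s: 19.03
position: [0.5854, -0.0423, 0.315]
orientation: [179.5, 0.6, 84.4]
wrist_force: [1.3, 0.2, 0.6]
opening: 0.0008
```

play_rows --moves '[[[0,0,0],[0.035,0,0],-1],[[0,0,0],[0.07,0,0],-1],[[0,0,0],[0.09,0,0],-1],[[0,0,0],[0.09,0,0],-1]]'

```text
time_s: 19.37
position: [0.5939, 0.0525, 0.3142]
orientation: [179.5, 0.5, 84.8]
wrist_force: [-0.2, 0.5, 0.6]
opening: 0.0006
```

Run:
```python
from h import *
s=arm.read_state();T=pose(s);print(s['position'],s['orientation'])
p,d=optics.camera('wrist');cv2.imwrite('pics/wrist9.png',p[:,:,::-1]);np.savez('wrist9.npz',p=p,d=d,T=T)
cv2.imwrite('pics/wrist9z.png',cv2.resize(p[60:230,200:440],None,fx=3.3,fy=3.3,interpolation=cv2.INTER_CUBIC)[:,:,::-1])
```

```text
[0.59392865 0.05248698 0.31415658] [179.48461812   0.49383864  84.75997344]
```

View pics/wrist9.png

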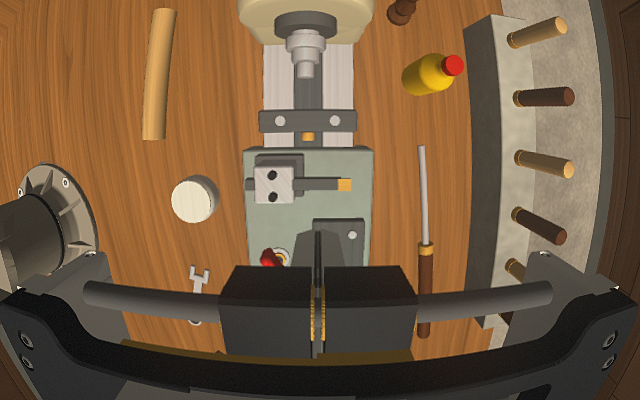

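View pics/wrist9z.png

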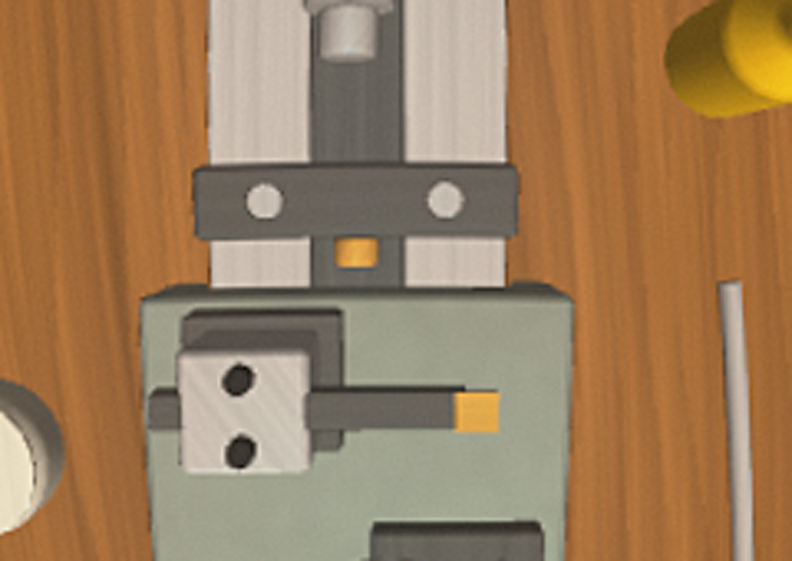

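Run:
```python
from h import *
z=np.load('wrist8.npz');p,d,T=z['p'],z['d'],z['T']
m=red(p);n,l,st,c=cv2.connectedComponentsWithStats(m.astype(np.uint8));i=1+np.argmax(st[1:,4]);m=l==i
A=pts('wrist',d,T);P=A[m];t=P[:,2]>.193
print(np.percentile(P[:,2],[1,50,99]))
Q=P[t];w,V=np.linalg.eigh(np.cov(Q[:,:2].T));print(t.sum(),Q.mean(0),'ang',np.degrees(np.arctan2(V[1,1],V[0,1])),np.sqrt(w*12))
for z0 in (.195,):
  v,u=np.nonzero(m);Q=plane('wrist',u[t],v[t],z0,T);w,V=np.linalg.eigh(np.cov(Q[:,:2].T));print(Q.mean(0),np.degrees(np.arctan2(V[1,1],V[0,1])),np.sqrt(w*12))
# gap now from wrist9
z=np.load('wrist9.npz');p,d,T=z['p'],z['d'],z['T'];A=pts('wrist',d,T)
a=np.radians(5.0);ey=np.array([np.sin(a),np.cos(a)]);C=np.array([.5687,-.1001])
for v in range(128,156,1): 
  print(v,p[v,308],np.round(A[v,308,2],4),np.round((A[v,308,:2]-C)@ey,4),'|',p[v,345],np.round(A[v,345,2],4),np.round((A[v,345,:2]-C)@ey,4))
```

```text
[0.17441028 0.19592713 0.19994247]
3227 [ 0.54105332 -0.02694171  0.19742772] ang 115.3695426461982 [0.01947279 0.04262959]
[ 0.54007616 -0.02755815  0.195     ] 116.17227827185815 [0.01365884 0.04348785]
128 [106 101  93] 0.1434 0.2214 | [108 102  94] 0.1438 0.2215
129 [108 102  95] 0.1427 0.2203 | [106 102  94] 0.1445 0.2203
130 [105 105  99] 0.1435 0.2192 | [101  97  88] 0.1434 0.2192
131 [81 77 72] 0.1402 0.218 | [120 113 104] 0.1438 0.2181
132 [172 122  63] 0.1422 0.2169 | [169 159 146] 0.1403 0.2168
133 [231 166  76] 0.1405 0.2157 | [210 195 181] 0.1156 0.215
134 [228 168  76] 0.1405 0.2146 | [206 191 178] 0.1154 0.2138
135 [228 172  78] 0.1401 0.2134 | [202 189 175] 0.1153 0.2125
136 [229 174  78] 0.1394 0.2122 | [201 189 176] 0.1158 0.2113
137 [230 174  78] 0.1408 0.2111 | [203 190 176] 0.1151 0.2101
138 [230 174  79] 0.1403 0.21 | [204 191 178] 0.1158 0.2089
139 [234 179  78] 0.1411 0.2089 | [201 187 174] 0.1156 0.2076
140 [212 163  89] 0.1401 0.2077 | [202 190 176] 0.1154 0.2064
141 [87 92 96] 0.0944 0.204 | [203 190 176] 0.1162 0.2052
142 [101  99  93] 0.0939 0.2027 | [204 189 177] 0.1162 0.204
143 [107 104  94] 0.095 0.2015 | [203 189 175] 0.118 0.2029
144 [105 101  94] 0.0947 0.2002 | [204 190 178] 0.1146 0.2014
145 [108 105  97] 0.0959 0.199 | [212 197 183] 0.1163 0.2003
146 [97 95 87] 0.0941 0.1975 | [186 173 162] 0.1174 0.1991
147 [76 74 66] 0.1318 0.199 | [54 51 43] 0.1325 0.199
148 [75 73 65] 0.1466 0.199 | [71 67 57] 0.1473 0.199
149 [93 93 82] 0.1496 0.1981 | [94 92 81] 0.1498 0.1981
150 [117 116 102] 0.15 0.197 | [120 119 105] 0.1497 0.197
151 [148 149 128] 0.1512 0.196 | [146 146 128] 0.1498 0.1958
152 [157 157 138] 0.1514 0.1949 | [156 158 138] 0.1507 0.1948
153 [160 158 140] 0.1513 0.1938 | [158 159 139] 0.1519 0.1938
154 [158 158 138] 0.1522 0.1928 | [159 157 138] 0.1512 0.1926
155 [158 158 141] 0.1508 0.1915 | [155 157 138] 0.1487 0.1912
```

```bash
python3 -c "
from h import *
goto([.5687,-.1001,.30],85)
goto([.5687,-.1001,.137],85)"
```

```text
turn [ 0.0087  0.0098 -0.0063] shift [-0.1513 -0.0113  0.0153] yaw 84.63422523796446 pos [0.594  0.0496 0.3139] q [  9.3  14.1 -25.1  93.6   6.9  73.4 -22.5]
turn [ 0.0087  0.0098 -0.0063] shift [-0.1497 -0.0127  0.1783] yaw 84.63422523796446 pos [0.594  0.0496 0.3139] q [  9.3  14.1 -25.1  93.6   6.9  73.4 -22.5]
```

play_rows --moves '[[[0.009,0.01,-0.006],[-0.04,-0.003,0.003],-1],[[0.009,0.01,-0.006],[-0.08,-0.006,0.006],-1],[[0.009,0.01,-0.006],[-0.12,-0.009,0.01],-1],[[0.009,0.01,-0.006],[-0.15,-0.0115,0.02],-1],[[0.009,0.01,-0.006],[-0.15,-0.012,0.06],-1],[[0.009,0.01,-0.006],[-0.15,-0.012,0.1],-1],[[0.009,0.01,-0.006],[-0.15,-0.012,0.14],-1],[[0.009,0.01,-0.006],[-0.15,-0.0125,0.17],-1]]'

```text
time_s: 20.08
position: [0.5672, -0.1022, 0.1425]
orientation: [-179.9, -0.0, 84.9]
wrist_force: [0.7, -0.7, -0.5]
opening: 0.0008
```

play_rows --moves '[[[0,0,0],[0,0,0.003],-1],[[0,0,0],[0,0,0.003],-1]]'

```text
time_s: 20.25
position: [0.5657, -0.1036, 0.1381]
orientation: [-179.7, -0.0, 84.8]
wrist_force: [-0.3, -0.0, 1.1]
opening: 0.0006
```

```bash
python3 rd.py 2;  python3 -c "
from h import *
goto([.5687,-.1001,.137],85)
p,d=optics.camera('scene');cv2.imwrite('pics/scene10.png',cv2.resize(p[120:250,240:440],None,fx=4,fy=4,interpolation=cv2.INTER_CUBIC)[:,:,::-1])
p,d=optics.camera('wrist');cv2.imwrite('pics/wrist10.png',p[:,:,::-1])
"
```

```text
t 20.3 pos [ 0.5664 -0.1034  0.1391] yaw 84.79 F [-0.07  0.06  1.15] M [-0.022 -0.082  0.031] sdM [0.005 0.001 0.017] op 0.0006 q7 -8.84 tq7 -0.1101
turn [-0.0027 -0.0002 -0.0036] shift [0.0033 0.0013 0.003 ] yaw 84.79513676720421 pos [ 0.5671 -0.1033  0.14  ] q [ 20.   20.5 -19.7 107.4   8.4  53.6  -8.8]
```

View pics/scene10.png

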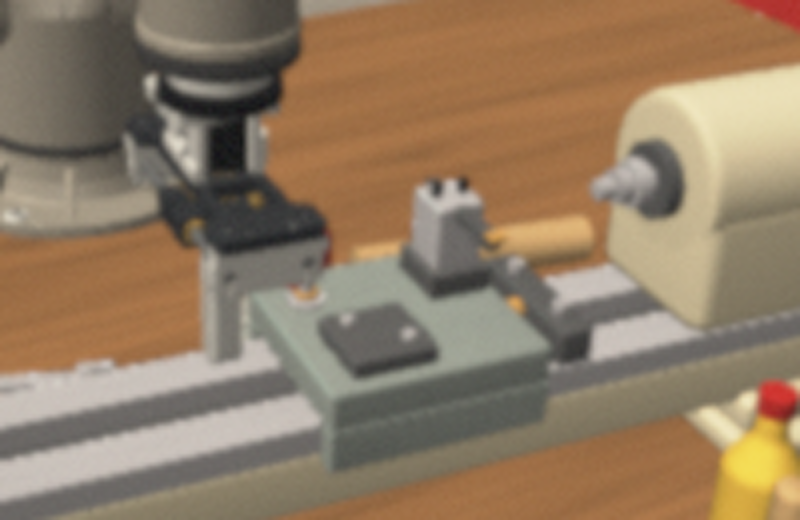

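View pics/wrist10.png

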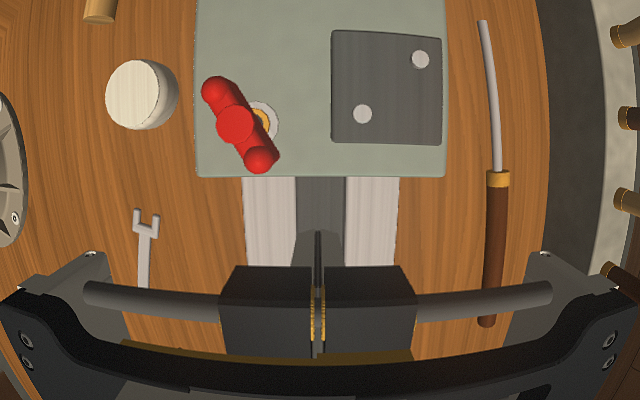

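play_rows --moves '[[[0,0,0],[0.008,0,0],-1],[[0,0,0],[0.016,0,0],-1],[[0,0,0],[0.024,0,0],-1],[[0,0,0],[0.028,0,0],-1],[[0,0,0],[0.031,0,0],-1],[[0,0,0],[0.034,0,0],-1],[[0,0,0],[0.037,0,0],-1],[[0,0,0],[0.04,0,0],-1]]'

```text
time_s: 21.07
position: [0.5715, -0.0694, 0.142]
orientation: [180.0, 0.4, 84.6]
wrist_force: [-4.2, -42.8, 10.3]
opening: -0.0001
```

```bash
python3 rd.py 1;  python3 -c "
from h import *
s=arm.read_state();print(s['q'],s['joint_torque'])"
```

```text
t 21.0667 pos [ 0.5715 -0.0694  0.142 ] yaw 84.6 F [ -4.16 -42.83  10.27] M [-1.0266e+01  1.1080e+00  6.0000e-03] sdM [0. 0. 0.] op -0.0001 q7 -13.18 tq7 0.2029
[ 16.78239629  20.27878313 -20.29654814 107.53246269   9.11172459
  53.73222942 -13.17783335] [-23.78349602 -73.31579447 -28.71451199 -38.96521926 -11.94463938
  -3.765762     0.20292958]
```

Run:
```python
from h import *
s=arm.read_state();T=pose(s)
p,d=optics.camera('wrist');cv2.imwrite('pics/wrist11.png',p[:,:,::-1]);np.savez('wrist11.npz',p=p,d=d,T=T)
p,d=optics.camera('scene');cv2.imwrite('pics/scene11.png',cv2.resize(p[80:230,220:420],None,fx=4,fy=4,interpolation=cv2.INTER_CUBIC)[:,:,::-1])
p,d=optics.camera('top');np.savez('top11.npz',p=p,d=d);cv2.imwrite('pics/top11.png',p[:,:,::-1])
```

play_rows --moves '[[[0,0,0],[-0.003,0,0],-1],[[0,0,0],[-0.003,0,0],-1]]'

```text
time_s: 21.38
position: [0.571, -0.0744, 0.1421]
orientation: [180.0, 0.5, 84.4]
wrist_force: [-0.2, 0.3, -0.4]
opening: 0.0008
```

View pics/wrist11.png

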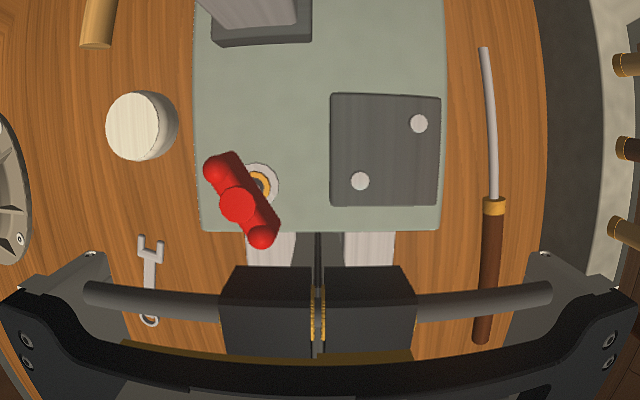

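View pics/scene11.png

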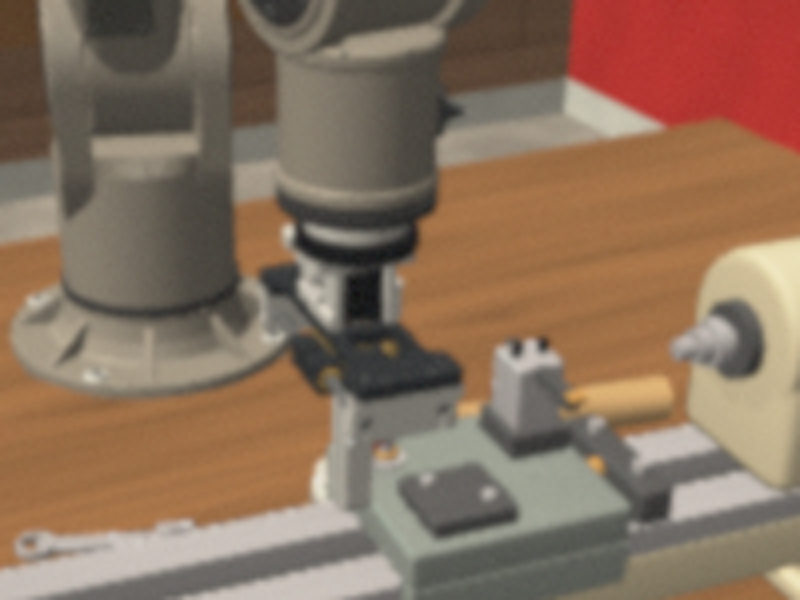

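View pics/top11.png

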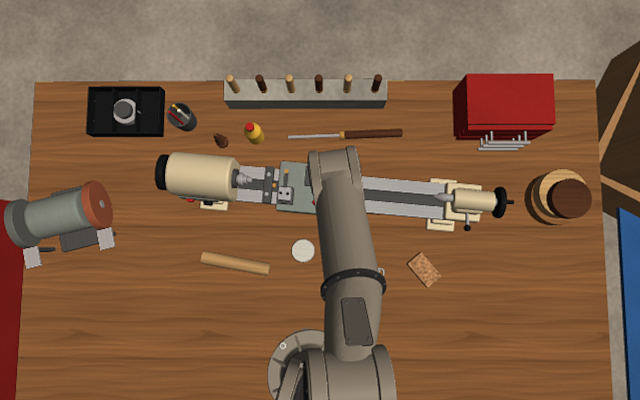

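Run:
```python
from h import *
a=np.radians(5.0);ey=np.array([np.sin(a),np.cos(a)]);ex=np.array([np.cos(a),-np.sin(a)]);C=np.array([.5687,-.1001])
for n in ('wrist8','wrist11'):
  z=np.load(n+'.npz');p,d,T=z['p'],z['d'],z['T'];A=pts('wrist',d,T)
  X=(A[...,:2]-C)
  al=X@ey;ac=X@ex;Z=A[...,2]
  k=(Z>.145)&(Z<.157)&(abs(ac)<.06)
  for b in np.arange(-.06,.06,.02):
    kk=k&(ac>b)&(ac<b+.02); print(n,round(b,3),np.round(np.sort(al[kk])[:3],4))
  # dark block bolts (white) positions
for n in ('top8','top11'):
  p=np.load(n+'.npz')['p'];q=p[150:200,255:300].astype(int)
  print(n); print(p[185,268:284].tolist())
z=np.load('top8.npz')['p'].astype(int);y=np.load('top11.npz')['p'].astype(int)
df=abs(z-y).sum(2);print(df[150:205,255:310].mean(),(df[150:205,255:310]>60).sum())
# all other changes vs start
y0=np.load('top0.npz')['p'].astype(int);df=abs(y0-y).sum(2)>90
df[:, 250:400]&=False
n,l,st,c=cv2.connectedComponentsWithStats(df.astype(np.uint8));print([ (s.tolist()) for s in st[1:] if s[4]>8])
```

```text
wrist8 -0.06 [0.0402 0.0407 0.0407]
wrist8 -0.04 [0.0404 0.0406 0.0406]
wrist8 -0.02 [0.0388 0.0391 0.0391]
wrist8 0.0 [0.0373 0.0374 0.0375]
wrist8 0.02 [0.0389 0.039  0.0391]
wrist8 0.04 [0.0388 0.0388 0.0389]
wrist11 -0.06 [0.0401 0.0404 0.0404]
wrist11 -0.04 [0.0393 0.0394 0.0394]
wrist11 -0.02 [0.0377 0.0381 0.0381]
wrist11 0.0 [0.0377 0.0381 0.0381]
wrist11 0.02 [0.0405 0.0406 0.0406]
wrist11 0.04 [0.0402 0.0403 0.0403]
top8
[[79, 77, 74], [78, 77, 74], [77, 77, 76], [70, 77, 81], [138, 103, 64], [193, 138, 66], [208, 150, 74], [162, 119, 61], [94, 82, 69], [56, 57, 59], [96, 100, 91], [119, 122, 112], [119, 121, 111], [111, 115, 104], [113, 117, 106], [97, 95, 90]]
top11
[[77, 76, 73], [77, 76, 74], [78, 78, 77], [70, 78, 80], [137, 101, 63], [193, 138, 68], [208, 150, 73], [161, 118, 61], [93, 81, 68], [56, 57, 58], [96, 99, 90], [118, 121, 110], [119, 122, 111], [111, 115, 104], [112, 117, 106], [97, 97, 90]]
3.5084297520661156 30
[[449, 275, 191, 125, 8216], [608, 347, 2, 11, 12], [400, 380, 51, 20, 769], [491, 395, 12, 5, 23]]
```

play_rows --moves '[[[0,0,0],[-0.02,0,0],-1],[[0,0,0],[-0.03,0,-0.03],-1],[[0,0,0],[-0.03,0,-0.07],-1],[[0,0,0],[-0.03,0,-0.11],-1],[[0,0,0],[-0.03,0,-0.15],-1],[[0,0,0],[-0.01,-0.03,-0.18],-1],[[-0.1,0,0],[0.02,-0.06,-0.2],-1],[[-0.2,0,0],[0.05,-0.09,-0.2],-1]]'

```text
time_s: 22.05
position: [0.5008, -0.0276, 0.3423]
orientation: [169.0, 0.4, 84.4]
wrist_force: [0.5, 1.9, 1.4]
opening: 0.0004
```

play_rows --moves '[[[-0.12,0,0],[0.02,-0.03,0],-1],[[-0.24,0,0],[0.04,-0.06,0],-1],[[-0.36,0,0],[0.06,-0.09,0],-1],[[-0.45,0,0],[0.06,-0.11,0],-1],[[-0.5,0,0],[0.06,-0.12,0],-1],[[-0.5,0,0],[0.06,-0.12,0],-1]]'

```text
time_s: 22.55
position: [0.4074, 0.0379, 0.3207]
orientation: [147.9, 1.9, 83.6]
wrist_force: [-0.8, -0.7, -0.2]
opening: 0.0005
```

Run:
```python
from h import *
s=arm.read_state();T=pose(s);print(s['position'],s['orientation'],s['q'])
p,d=optics.camera('wrist');cv2.imwrite('pics/wrist12.png',p[:,:,::-1]);np.savez('wrist12.npz',p=p,d=d,T=T)
```

```text
[0.40742469 0.03786834 0.32071626] [147.9437939    1.88382799  83.59797335] [ -2.21525334 -26.10023828 -20.13406079 133.49862854  11.04874729
  44.01858017 -34.55602753]
```

View pics/wrist12.png

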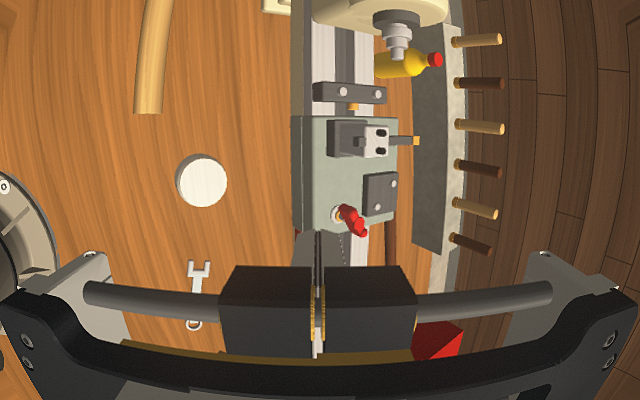

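Run:
```python
from h import *
z=np.load('wrist12.npz');p,d,T=z['p'],z['d'],z['T']
cv2.imwrite('pics/w12z.png',cv2.resize(p[60:250,270:420],None,fx=4,fy=3.1,interpolation=cv2.INTER_CUBIC)[:,:,::-1])
A=pts('wrist',d,T);a=np.radians(5.0);ey=np.array([np.sin(a),np.cos(a)]);ex=np.array([np.cos(a),-np.sin(a)]);C=np.array([.5687,-.1001])
for v in range(100,122,1):
  print(v,[(u,[round(float(x),3) for x in ((A[v,u,:2]-C)@ex,(A[v,u,:2]-C)@ey,A[v,u,2])]) for u in (293,298,303,309,354)])
v,u=235,296;print(A[228:242,292:299,:].mean((0,1)))
```

```text
100 [(293, [-0.051, 0.222, 0.059]), (298, [-0.051, 0.222, 0.073]), (303, [-0.05, 0.221, 0.086]), (309, [-0.053, 0.22, 0.108]), (354, [-0.004, 0.22, 0.143])]
101 [(293, [-0.051, 0.221, 0.058]), (298, [-0.05, 0.22, 0.072]), (303, [-0.05, 0.219, 0.087]), (309, [-0.053, 0.219, 0.109]), (354, [-0.004, 0.219, 0.143])]
102 [(293, [-0.051, 0.219, 0.058]), (298, [-0.051, 0.219, 0.074]), (303, [-0.05, 0.218, 0.086]), (309, [-0.053, 0.217, 0.108]), (354, [-0.001, 0.218, 0.139])]
103 [(293, [-0.052, 0.218, 0.059]), (298, [-0.051, 0.217, 0.074]), (303, [-0.05, 0.217, 0.087]), (309, [-0.053, 0.216, 0.108]), (354, [-0.001, 0.216, 0.14])]
104 [(293, [-0.052, 0.216, 0.059]), (298, [-0.051, 0.216, 0.073]), (303, [-0.049, 0.215, 0.085]), (309, [-0.053, 0.214, 0.108]), (354, [-0.001, 0.215, 0.14])]
105 [(293, [-0.051, 0.215, 0.058]), (298, [-0.051, 0.214, 0.073]), (303, [-0.05, 0.214, 0.087]), (309, [-0.053, 0.213, 0.108]), (354, [-0.001, 0.214, 0.14])]
106 [(293, [-0.051, 0.213, 0.058]), (298, [-0.051, 0.213, 0.074]), (303, [-0.05, 0.212, 0.087]), (309, [-0.053, 0.212, 0.109]), (354, [-0.002, 0.212, 0.
[... 1705 characters left out ...]
 [-0.011, 0.197, 0.152])]
118 [(293, [-0.074, 0.196, 0.101]), (298, [-0.074, 0.196, 0.115]), (303, [-0.073, 0.196, 0.126]), (309, [-0.072, 0.196, 0.141]), (354, [-0.011, 0.196, 0.151])]
119 [(293, [-0.073, 0.194, 0.101]), (298, [-0.074, 0.195, 0.115]), (303, [-0.074, 0.195, 0.128]), (309, [-0.074, 0.195, 0.143]), (354, [-0.016, 0.195, 0.158])]
120 [(293, [-0.073, 0.193, 0.1]), (298, [-0.073, 0.193, 0.114]), (303, [-0.073, 0.193, 0.127]), (309, [-0.073, 0.193, 0.143]), (354, [-0.026, 0.194, 0.17])]
121 [(293, [-0.074, 0.192, 0.102]), (298, [-0.074, 0.192, 0.116]), (303, [-0.073, 0.192, 0.127]), (309, [-0.074, 0.192, 0.143]), (354, [-0.024, 0.192, 0.169])]
[ 0.48805588 -0.05363035  0.11870841]
```

View pics/w12z.png

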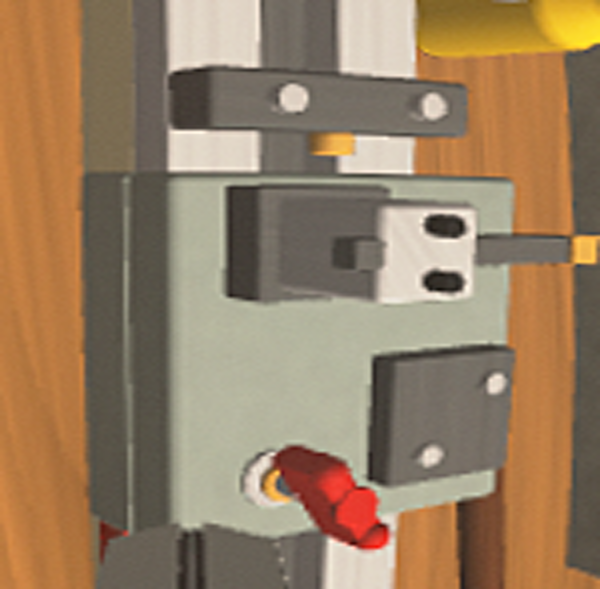

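Run:
```python
from h import *
a=np.radians(5.0);ey=np.array([np.sin(a),np.cos(a)]);ex=np.array([np.cos(a),-np.sin(a)]);C=np.array([.5687,-.1001])
z=np.load('top0.npz');P=pts('top',z['d'])
for u in range(236,262,2): 
  q=P[180,u];print(u,np.round([(q[:2]-C)@ex,(q[:2]-C)@ey,q[2]],3),z['p'][180,u])
z=np.load('wrist9.npz');p,d,T=z['p'],z['d'],z['T'];A=pts('wrist',d,T)
for v in (70,74,78,168,172,176,184,195,200,204):
  q=A[v,272 if v>100 else 306];print(v,np.round([(q[:2]-C)@ex,(q[:2]-C)@ey,q[2]],3))
S=C+.222*ey-.032*ex;print(S);goto([S[0],S[1],.30],85);goto([S[0],S[1],.18],85)
```

```text
236 [-0.003  0.308  0.224] [109 102  98]
238 [-0.004  0.301  0.232] [152 143 138]
240 [-0.003  0.296  0.229] [158 151 146]
242 [-0.003  0.29   0.229] [155 147 142]
244 [-0.002  0.285  0.225] [156 146 141]
246 [-0.001  0.28   0.221] [116 110 106]
248 [-0.001  0.273  0.228] [154 147 142]
250 [0.001 0.269 0.219] [170 161 155]
252 [0.017 0.285 0.088] [78 75 73]
254 [0.018 0.279 0.086] [71 70 67]
256 [0.018 0.271 0.096] [67 67 63]
258 [0.018 0.265 0.098] [62 61 59]
260 [0.019 0.26  0.089] [54 52 50]
70 [0.003 0.274 0.224]
74 [0.003 0.27  0.224]
78 [0.003 0.268 0.214]
168 [-0.028  0.187  0.219]
172 [-0.028  0.184  0.226]
176 [-0.028  0.181  0.227]
184 [-0.029  0.172  0.217]
195 [-0.028  0.164  0.226]
200 [-0.028  0.159  0.227]
204 [-0.039  0.136  0.153]
[0.55617034 0.12384421]
turn [ 0.5589  0.0387 -0.0104] shift [0.1004 0.1101 0.0877] yaw 83.82960926241864 pos [0.4064 0.0397 0.3193] q [ -3.  -26.1 -19.9 133.7  11.4  44.  -35.1]
turn [ 0.5589  0.0387 -0.0104] shift [0.1045 0.0465 0.1894] yaw 83.82960926241864 pos [0.4064 0.0397 0.3193] q [ -3.  -26.1 -19.9 133.7  11.4  44.  -35.1]
```

play_rows --moves '[[[0.11,0.008,-0.002],[0.02,0.022,0.017],-1],[[0.22,0.015,-0.004],[0.04,0.044,0.035],-1],[[0.33,0.023,-0.006],[0.06,0.066,0.053],-1],[[0.44,0.03,-0.008],[0.08,0.088,0.07],-1],[[0.56,0.039,-0.01],[0.1,0.11,0.088],-1],[[0.56,0.039,-0.01],[0.1,0.11,0.088],-1],[[0.56,0.039,-0.01],[0.1,0.11,0.088],-1]]'

```text
time_s: 23.18
position: [0.5607, 0.1246, 0.2931]
orientation: [-179.0, -0.2, 85.0]
wrist_force: [-1.7, -1.7, -3.9]
opening: 0.0006
```

Run:
```python
from h import *
goto([.5562,.1238,.185],85)
```

```text
turn [-0.0181 -0.0034 -0.0006] shift [-0.0016 -0.0025  0.1082] yaw 84.96499844536861 pos [0.5607 0.1246 0.2931] q [ -3.6  12.7 -17.7  97.3   3.4  71.4 -27.1]
```

play_rows --moves '[[[-0.018,-0.003,0],[-0.0015,-0.0025,0.03],-1],[[-0.018,-0.003,0],[-0.0015,-0.0025,0.06],-1],[[-0.018,-0.003,0],[-0.0015,-0.0025,0.09],-1],[[-0.018,-0.003,0],[-0.0015,-0.0025,0.108],-1],[[-0.018,-0.003,0],[-0.0015,-0.0025,0.108],-1],[[-0.018,-0.003,0],[-0.0015,-0.0025,0.108],-1]]'

```text
time_s: 23.68
position: [0.5561, 0.124, 0.1849]
orientation: [-179.9, -0.1, 85.0]
wrist_force: [-0.1, 0.1, 0.7]
opening: 0.0004
```

play_rows --moves '[[[0,0,0],[-0.006,0,0],-1],[[0,0,0],[-0.012,0,0],-1],[[0,0,0],[-0.018,0,0],-1],[[0,0,0],[-0.024,0,0],-1],[[0,0,0],[-0.03,0,0],-1],[[0,0,0],[-0.036,0,0],-1],[[0,0,0],[-0.042,0,0],-1],[[0,0,0],[-0.048,0,0],-1]]'

```text
time_s: 24.35
position: [0.5525, 0.0769, 0.186]
orientation: [-180.0, -0.2, 85.0]
wrist_force: [0.8, 7.3, 3.8]
opening: 0.0005
```

```bash
python3 rd.py 1
python3 - <<'E'
from h import *
p,d=optics.camera('scene');cv2.imwrite('pics/scene13.png',cv2.resize(p[100:240,260:460],None,fx=4,fy=4,interpolation=cv2.INTER_CUBIC)[:,:,::-1])
E
```

```text
t 24.35 pos [0.5525 0.0769 0.186 ] yaw 85.02 F [0.81 7.26 3.76] M [ 1.495 -0.156 -0.089] sdM [0. 0. 0.] op 0.0005 q7 -24.07 tq7 -0.4219
```

View pics/scene13.png

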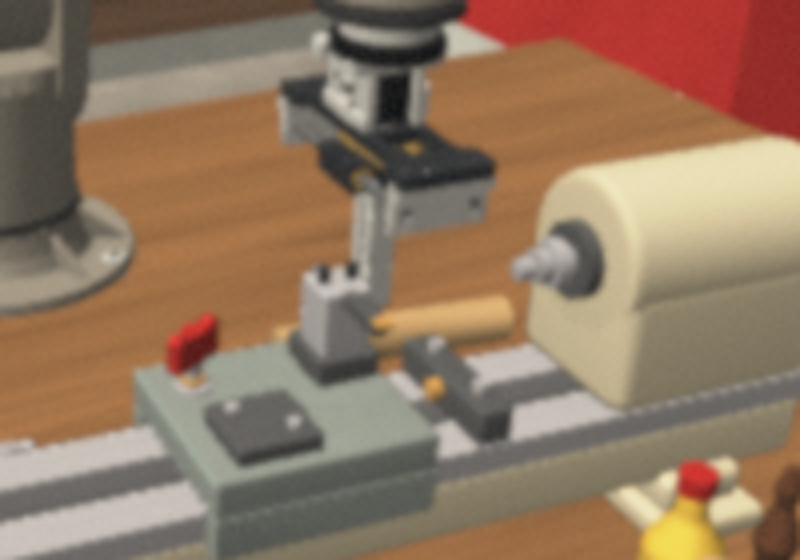

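play_rows --moves '[[[0,0,0],[-0.006,0,0],-1],[[0,0,0],[-0.012,0,0],-1],[[0,0,0],[-0.018,0,0],-1],[[0,0,0],[-0.022,0,0],-1],[[0,0,0],[-0.016,0,0],-1],[[0,0,0],[0,0,-0.01],-1],[[0,0,0],[0.02,0,-0.03],-1],[[0,0,0],[0.02,0,-0.04],-1]]'

```text
time_s: 25.07
position: [0.5545, 0.0991, 0.2279]
orientation: [180.0, -0.2, 85.1]
wrist_force: [-0.0, 0.5, -0.5]
opening: 0.0006
```

Run:
```python
from h import *
a=np.radians(5.0);ey=np.array([np.sin(a),np.cos(a)]);ex=np.array([np.cos(a),-np.sin(a)]);C=np.array([.5687,-.1001])
S=C+.18*ey+.001*ex;print(S);goto([S[0],S[1],.225],85);goto([S[0],S[1],.132],85)
s=arm.read_state();T=pose(s);p,d=optics.camera('wrist');A=pts('wrist',d,T)
cv2.imwrite('pics/wrist14.png',p[:,:,::-1]);q=A.reshape(-1,3);x=(q[:,:2]-C)@ex;y=(q[:,:2]-C)@ey
k=(abs(x-.05)<.015)&(abs(q[:,2]-.15)<.006);print('saddle head edge',np.sort(y[k])[-5:])
k=(abs(x)<.005)&(abs(q[:,2]-.14)<.005)&(y>.19);print('brass',np.sort(y[k])[:5])
```

```text
[0.58538423 0.07912789]
turn [ 0.0008 -0.0043  0.0025] shift [-0.0173  0.0325  0.0029] yaw 85.14262685217416 pos [0.5545 0.0991 0.2279] q [ -1.8  13.8 -17.3 104.3   4.3  62.5 -25.6]
turn [ 0.0008 -0.0043  0.0025] shift [-0.0177  0.0324  0.0959] yaw 85.14262685217416 pos [0.5545 0.0991 0.2279] q [ -1.8  13.8 -17.3 104.3   4.3  62.5 -25.6]
saddle head edge [0.32423894 0.32467771 0.32533306 0.32537395 0.32583868]
brass [0.20728021 0.20737429 0.20737802 0.20750049 0.20777731]
```

play_rows --moves '[[[0,0,0],[-0.017,0.032,0],-1],[[0,0,0],[-0.0175,0.0325,0],-1],[[0,0,0],[-0.0175,0.0325,0.03],-1],[[0,0,0],[-0.0175,0.0325,0.06],-1],[[0,0,0],[-0.0175,0.0325,0.085],-1],[[0,0,0],[-0.0175,0.0325,0.094],-1],[[0,0,0],[-0.0175,0.0325,0.094],-1],[[0,0,0],[-0.0175,0.0325,0.094],-1]]'

```text
time_s: 25.78
position: [0.5867, 0.0775, 0.1358]
orientation: [179.8, -0.2, 85.1]
wrist_force: [0.2, 0.0, 1.0]
opening: 0.0005
```

```bash
python3 rd.py 2
```

```text
t 25.8333 pos [0.5869 0.0776 0.1362] yaw 85.09 F [-0.21  0.21  1.13] M [-0.05  -0.025  0.   ] sdM [0.033 0.006 0.005] op 0.0006 q7 -24.78 tq7 -0.0347
```

play_rows --moves '[[[0,0,0],[0.003,0,0.002],-1],[[0,0,0],[0.006,0,0.002],-1],[[0,0,0],[0.008,0,0.002],-1],[[0,0,0],[0.01,0,0.002],-1],[[0,0,0],[0.012,0,0.002],-1],[[0,0,0],[0.014,0,0.002],-1],[[0,0,0],[0.016,0,0.002],-1],[[0,0,0],[0.016,0,0.002],-1]]'

```text
time_s: 26.5
position: [0.5885, 0.0941, 0.1346]
orientation: [179.8, -0.3, 85.1]
wrist_force: [-0.6, 0.6, 0.3]
opening: 0.0004
```

```bash
python3 rd.py 2
```

```text
t 26.55 pos [0.5885 0.094  0.1346] yaw 85.11 F [-0.31  0.53 -0.21] M [ 0.018 -0.037  0.012] sdM [0.009 0.016 0.019] op 0.0004 q7 -26.46 tq7 -0.1096
```

play_rows --moves '[[[0,0,0],[0.0015,0,0],-1],[[0,0,0],[0.003,0,0],-1],[[0,0,0],[0.0045,0,0],-1],[[0,0,0],[0.006,0,0],-1],[[0,0,0],[0.006,0,0],-1]]'

```text
time_s: 26.97
position: [0.5888, 0.0974, 0.1345]
orientation: [179.8, -0.1, 85.0]
wrist_force: [-1.8, -10.8, 3.6]
opening: 0.0004
```

```bash
python3 rd.py 2
```

```text
t 27.0167 pos [0.5888 0.0974 0.1345] yaw 85.01 F [ -1.86 -10.99   3.76] M [-2.688  0.436 -0.009] sdM [0.022 0.016 0.005] op 0.0004 q7 -27.07 tq7 -0.0856
```

play_rows --moves '[[[0,0,0],[-0.008,0,0],-1],[[0,0,0],[-0.016,0,0],-1],[[0,0,0],[-0.022,0,0],-1],[[0,0,0],[-0.028,0,0],-1],[[0,0,0],[-0.034,0,0],-1],[[0,0,0],[-0.04,0,0],-1],[[0,0,0],[-0.046,0,0],-1],[[0,0,0],[-0.052,0,0],-1]]'

```text
time_s: 27.68
position: [0.5844, 0.0466, 0.1346]
orientation: [179.8, -0.2, 85.1]
wrist_force: [0.8, 7.8, -1.7]
opening: 0.0005
```

play_rows --moves '[[[0,0,0],[-0.007,0,0],-1],[[0,0,0],[-0.014,0,0],-1],[[0,0,0],[-0.021,0,0],-1],[[0,0,0],[-0.028,0,0],-1],[[0,0,0],[-0.035,0,0],-1],[[0,0,0],[-0.042,0,0],-1],[[0,0,0],[-0.049,0,0],-1],[[0,0,0],[-0.056,0,0],-1]]'

```text
time_s: 28.35
position: [0.5794, -0.0082, 0.1345]
orientation: [179.8, -0.3, 85.1]
wrist_force: [-2.5, 6.8, 3.2]
opening: 0.0004
```

```bash
python3 rd.py 2
```

```text
t 28.4 pos [ 0.5794 -0.0092  0.1345] yaw 85.09 F [-2.28  4.87  2.76] M [ 1.215  0.372 -0.073] sdM [0.404 0.046 0.011] op 0.0005 q7 -15.68 tq7 -0.4876
```

Run:
```python
from h import *
s=arm.read_state();T=pose(s);p,d=optics.camera('wrist');np.savez('wrist15.npz',p=p,d=d,T=T)
cv2.imwrite('pics/wrist15.png',p[:,:,::-1])
```

```text
(no output)
```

View pics/wrist15.png

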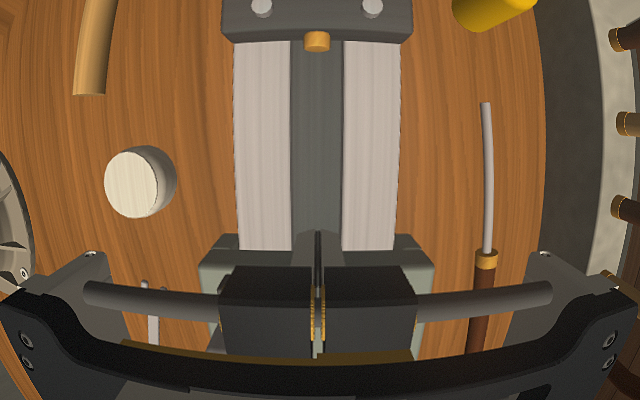

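play_rows --moves '[[[0,0,0],[-0.005,0,0],-1],[[0,0,0],[-0.01,0,0],-1],[[0,0,0],[-0.014,0,0],-1],[[0,0,0],[-0.018,0,0],-1],[[0,0,0],[-0.021,0,0],-1],[[0,0,0],[-0.024,0,0],-1],[[0,0,0],[-0.026,0,0],-1],[[0,0,0],[-0.028,0,0],-1]]'

```text
time_s: 29.12
position: [0.577, -0.0367, 0.1345]
orientation: [179.8, -0.3, 85.1]
wrist_force: [-1.5, 6.4, 1.5]
opening: 0.0003
```

```bash
python3 rd.py 2
```

```text
t 29.1667 pos [ 0.577  -0.037   0.1344] yaw 85.07 F [-1.8   6.1   1.41] M [1.36  0.266 0.015] sdM [0.099 0.041 0.002] op 0.0004 q7 -12.7 tq7 -0.0793
```

play_rows --moves '[[[0,0,0],[-0.0015,0,0],-1],[[0,0,0],[-0.003,0,0],-1],[[0,0,0],[-0.0045,0,0],-1],[[0,0,0],[-0.006,0,0],-1],[[0,0,0],[-0.0075,0,0],-1],[[0,0,0],[-0.009,0,0],-1]]'

```text
time_s: 29.67
position: [0.5766, -0.0416, 0.1345]
orientation: [179.8, -0.5, 85.2]
wrist_force: [0.5, 28.1, -0.1]
opening: 0.0005
```

```bash
python3 rd.py 2
```

```text
t 29.7167 pos [ 0.5766 -0.0416  0.1345] yaw 85.24 F [ 0.43 24.85  0.24] M [ 5.725 -0.067 -0.058] sdM [0.82  0.019 0.016] op 0.0003 q7 -11.71 tq7 -0.0269
```

play_rows --moves '[[[0,0,0],[0.006,0,0],-1],[[0,0,0],[0.012,0,-0.03],-1],[[0,0,0],[0.012,0,-0.07],-1],[[0,0,0],[0.012,0,-0.11],-1],[[0,0,0],[-0.02,0,-0.12],-1],[[0,0,0],[-0.06,0,-0.12],-1],[[0,0,0],[-0.1,0,-0.12],-1],[[0,0,0],[-0.14,0,-0.12],-1]]'

```text
time_s: 30.38
position: [0.5641, -0.1837, 0.2538]
orientation: [179.7, -0.5, 85.3]
wrist_force: [0.5, -0.4, -0.2]
opening: 0.0002
```

Run:
```python
from h import *
goto([.558,-.240,.25],85);goto([.558,-.240,.135],85)
```

```text
turn [ 0.0051 -0.0085  0.0052] shift [-0.0566 -0.0015  0.0033] yaw 85.29955713055985 pos [ 0.5641 -0.1837  0.2538] q [19.9 14.8 -9.3 99.2  2.  65.9  5.3]
turn [ 0.0051 -0.0085  0.0052] shift [-0.0576 -0.0021  0.1183] yaw 85.29955713055985 pos [ 0.5641 -0.1837  0.2538] q [19.9 14.8 -9.3 99.2  2.  65.9  5.3]
```

play_rows --moves '[[[0.005,-0.008,0.005],[-0.03,-0.001,0],-1],[[0.005,-0.008,0.005],[-0.057,-0.002,0],-1],[[0.005,-0.008,0.005],[-0.057,-0.002,0.005],-1],[[0.005,-0.008,0.005],[-0.057,-0.002,0.04],-1],[[0.005,-0.008,0.005],[-0.057,-0.002,0.08],-1],[[0.005,-0.008,0.005],[-0.0575,-0.002,0.11],-1],[[0.005,-0.008,0.005],[-0.0575,-0.002,0.118],-1],[[0.005,-0.008,0.005],[-0.0575,-0.002,0.118],-1]]'

```text
time_s: 31.05
position: [0.557, -0.2393, 0.1334]
orientation: [-179.8, -0.1, 85.0]
wrist_force: [0.6, 0.4, 0.4]
opening: 0.0003
```

```bash
python3 rd.py 1
python3 - <<'E'
from h import *
s=arm.read_state();T=pose(s);p,d=optics.camera('wrist');np.savez('wrist16.npz',p=p,d=d,T=T)
cv2.imwrite('pics/wrist16.png',p[:,:,::-1])
m=red(p);n,l,st,c=cv2.connectedComponentsWithStats(m.astype(np.uint8));i=1+np.argmax(st[1:,4]);m=l==i
P=pts('wrist',d,T)[m];v,u=np.nonzero(m);t=P[:,2]>.193;Q=plane('wrist',u[t],v[t],.195,T);w,V=np.linalg.eigh(np.cov(Q[:,:2].T));print(Q.mean(0),'wing ang',np.degrees(np.arctan2(V[1,1],V[0,1])),np.sqrt(w*12))
E
```

```text
t 31.05 pos [ 0.557  -0.2393  0.1334] yaw 85.03 F [0.63 0.39 0.38] M [-0.027 -0.126  0.024] sdM [0. 0. 0.] op 0.0003 q7 9.09 tq7 -0.1182
[ 0.52664688 -0.17745846  0.195     ] wing ang 116.5132694082124 [0.01312749 0.04331836]
```

View pics/wrist16.png

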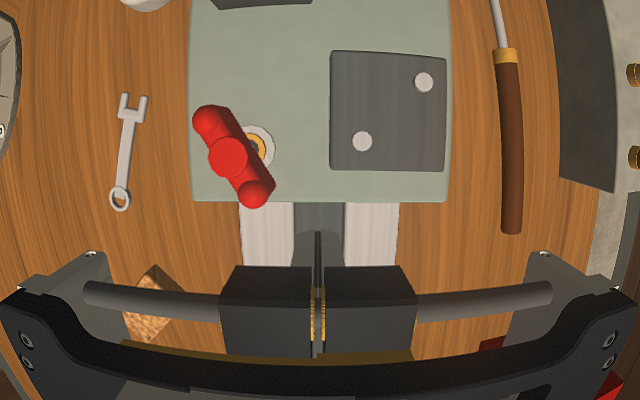

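play_rows --moves '[[[0,0,0],[0.008,0,0],-1],[[0,0,0],[0.016,0,0],-1],[[0,0,0],[0.02,0,0],-1],[[0,0,0],[0.024,0,0],-1],[[0,0,0],[0.028,0,0],-1],[[0,0,0],[0.033,0,0],-1],[[0,0,0],[0.039,0,0],-1],[[0,0,0],[0.045,0,0],-1]]'

```text
time_s: 31.77
position: [0.5632, -0.1959, 0.1373]
orientation: [179.9, 0.1, 85.0]
wrist_force: [1.4, -6.9, 5.3]
opening: 0.0005
```

play_rows --moves '[[[0,0,0],[0.007,0,0],-1],[[0,0,0],[0.014,0,0],-1],[[0,0,0],[0.021,0,0],-1],[[0,0,0],[0.028,0,0],-1],[[0,0,0],[0.035,0,0],-1],[[0,0,0],[0.042,0,0],-1],[[0,0,0],[0.049,0,0],-1],[[0,0,0],[0.056,0,0],-1]]'

```text
time_s: 32.43
position: [0.5684, -0.1407, 0.1384]
orientation: [179.8, 0.2, 84.9]
wrist_force: [-0.4, -7.5, 0.4]
opening: 0.0004
```

play_rows --moves '[[[0,0,0],[0.007,0,0],-1],[[0,0,0],[0.014,0,0],-1],[[0,0,0],[0.021,0,0],-1],[[0,0,0],[0.028,0,0],-1],[[0,0,0],[0.035,0,0],-1],[[0,0,0],[0.042,0,0],-1],[[0,0,0],[0.047,0,0],-1],[[0,0,0],[0.05,0,0],-1]]'

```text
time_s: 33.1
position: [0.5729, -0.0909, 0.1391]
orientation: [179.7, 0.2, 85.0]
wrist_force: [-1.0, -6.8, 0.3]
opening: 0.0006
```

```bash
python3 rd.py 1
```

```text
t 33.1 pos [ 0.5729 -0.0909  0.1391] yaw 84.96 F [-1.05 -6.8   0.26] M [-1.593  0.245 -0.055] sdM [0. 0. 0.] op 0.0006 q7 -6.79 tq7 0.0535
```

Now the last 20 mm to the wall, at 3 mm per row.

play_rows --moves '[[[0,0,0],[0.003,0,0],-1],[[0,0,0],[0.006,0,0],-1],[[0,0,0],[0.009,0,0],-1],[[0,0,0],[0.012,0,0],-1],[[0,0,0],[0.015,0,0],-1],[[0,0,0],[0.018,0,0],-1],[[0,0,0],[0.02,0,0],-1],[[0,0,0],[0.022,0,0],-1]]'

```text
time_s: 33.77
position: [0.5747, -0.0701, 0.1397]
orientation: [179.7, 0.3, 84.9]
wrist_force: [-2.1, -19.7, 0.4]
opening: 0.0002
```

```bash
python3 rd.py 2
```

```text
t 33.8167 pos [ 0.5746 -0.0702  0.1397] yaw 84.93 F [ -1.5  -14.5   -0.32] M [-3.343  0.322 -0.019] sdM [1.409 0.036 0.012] op 0.0003 q7 -9.21 tq7 0.1248
```

play_rows --moves '[[[0,0,0],[0.002,0,0],-1],[[0,0,0],[0.003,0,0],-1],[[0,0,0],[0.004,0,0],-1],[[0,0,0],[0.004,0,0],-1],[[0,0,0],[0.004,0,0],-1]]'

```text
time_s: 34.23
position: [0.5744, -0.0701, 0.14]
orientation: [179.7, 0.6, 84.8]
wrist_force: [0.1, -20.9, -6.2]
opening: 0.0002
```

play_rows --moves '[[[0,0,0],[-0.003,0,0],-1],[[0,0,0],[-0.01,0,0],-1],[[0,0,0],[-0.025,0,0],-1],[[0,0,0],[-0.03,0,-0.03],-1],[[0,0,0],[-0.03,0,-0.07],-1],[[0,0,0],[-0.03,0,-0.11],-1],[[0,0,0],[-0.03,0,-0.15],-1],[[0,0,0],[-0.03,0,-0.17],-1]]'

```text
time_s: 34.9
position: [0.5721, -0.0977, 0.316]
orientation: [179.3, 0.6, 84.8]
wrist_force: [0.7, -0.1, -0.1]
opening: 0.0005
```

play_rows --moves '[[[0,0,0],[0.03,0,0],-1],[[0,0,0],[0.05,0,0],-1],[[0,0,0],[0.05,0,0],-1],[[0,0,0],[0.05,0,0],-1]]'

```text
time_s: 35.23
position: [0.5767, -0.0465, 0.3162]
orientation: [179.3, 0.5, 85.0]
wrist_force: [-1.0, -0.8, -0.4]
opening: 0.0005
```

```bash
python3 rd.py 1;python3 - <<'E'
from h import *
a=np.radians(5.0);ey=np.array([np.sin(a),np.cos(a)]);ex=np.array([np.cos(a),-np.sin(a)]);C=np.array([.5687,-.1001])
s=arm.read_state();T=pose(s);p,d=optics.camera('wrist');np.savez('wrist17.npz',p=p,d=d,T=T)
cv2.imwrite('pics/wrist17.png',p[:,:,::-1])
m=red(p);m[:, :200]=0;m[:,400:]=0;n,l,st,c=cv2.connectedComponentsWithStats(m.astype(np.uint8));i=1+np.argmax(st[1:,4]);m=l==i
A=pts('wrist',d,T);P=A[m];v,u=np.nonzero(m);t=P[:,2]>.193;Q=plane('wrist',u[t],v[t],.195,T);w,V=np.linalg.eigh(np.cov(Q[:,:2].T));print(Q.mean(0),'wing ang',np.degrees(np.arctan2(V[1,1],V[0,1])),np.sqrt(w*12))
X=A[...,:2]-C;al=X@ey;ac=X@ex;Z=A[...,2]
k=(abs(ac-.05)<.01)&(abs(Z-.15)<.005)&(al<.21);print('saddle',np.sort(al[k])[[0,1,-2,-1]])
k=(abs(ac)<.005)&(abs(Z-.14)<.006)&(al>.201);print('brass',np.sort(al[k])[:3])
E
```

```text
t 35.2333 pos [ 0.5767 -0.0465  0.3162] yaw 84.95 F [-1.01 -0.76 -0.39] M [-0.04  -0.085  0.025] sdM [0. 0. 0.] op 0.0005 q7 -9.69 tq7 -0.4287
[ 0.53979681 -0.02741288  0.195     ] wing ang 115.95987773687357 [0.01268198 0.04324987]
saddle [0.03969033 0.03971867 0.19841293 0.19851706]
brass [0.20665603 0.20667668 0.20671769]
```

View pics/wrist17.png

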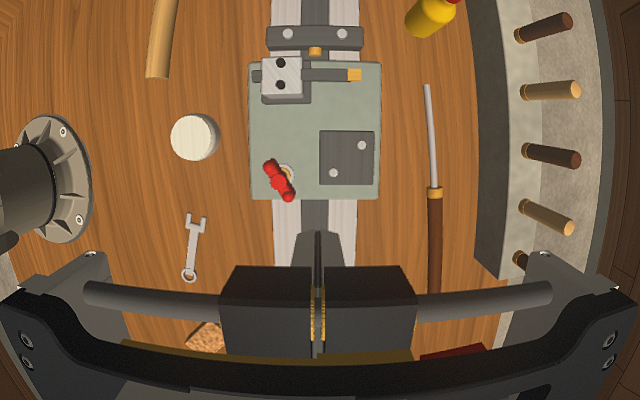

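Run:
```python
from workcell import ticket
print(ticket.close_job())
```

```text
the job is handed in; nothing more can be done
None
```

The job is handed in. The gib screw and the saddle's travel check out, but the cameras still show about 8 mm between the saddle and the brass bumper, which I could not explain.

- **Gib screw:** I turned the wing clockwise from 133° and felt it bottom at about 28°. I nipped it up to roughly 0.19–0.23 N m, about 5–7° past bottom. I then backed it off to 116°, about 88° from bottom. My last look still showed the wing at 116°.
- **Saddle:** It slid at about 0.1 m/s or less against 6–8 N, until it met a hard stop. It met that stop at the same place in three pushes. The second push went harder than "gently": the reading reached 43 N and the saddle did not move.
- **Check that disagreed:** With the saddle at that stop, its end face is about 8 mm short of the bumper. Probing the bumper with the fingers found its tip where it appears to be. I saw nothing on the bed in the gap.
- **How I settled it:** I pushed the saddle back to its tailstock end and then returned it. The full travel was about 0.150 m by the camera and 0.148–0.149 m by touch. That matches the 0.150 m given for the joint against the stop, and it will not go further, so I left it there. The judged value has to be above 0.1475 m. The touch reading clears that by only about 1 mm.
- **Bystanders and arm:** The bystanders I could see in my last picture looked unmoved. I did not re-measure each one. The arm was clear of everything at the end, at about 35 s of the 67 s allowed.

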